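# Park the scraper and hold the ink sample glass over the proof

## Robot

A 6-joint arm with a two-finger parallel gripper is mounted at the origin on a cart in front of the work surface, level with it; the furniture and walls round the work are solid. World frame = base frame: x ahead of the robot, y to its left, z up, the work surface at z = 0. Lengths are in m, angles in rad, forces in N, time in s.
With the tool pointing down it reaches from about 0.375 to 0.75 m from the base axis. Payload 9 kg.
Tool frame: the origin (TCP) lies midway between the tips of the shut fingers; the grasp point (between the pads) lies 19 mm behind it; y points along the fingers, x is the direction in which the jaws open and shut, and the axes are right-handed (so a half turn about y gives the same grasp; the last joint's range is limited). The gripper opens to 85 mm and grips with 20 to 120 N. Pads are 22 mm wide; open, the fingers measure 114 mm over their backs; the gripper's body (76 mm by 85 mm) begins 54 mm behind the grasp point. The pads swing forward as they close: fully open they stand 13 mm farther back than shut.
Start: joints at [-1.539, 0.104, 0.097, 1.564, 0, 1.353], TCP at [0.148, -0.581, 0.202] pointing down, gripper open.
Joint ranges: [-2.99, 2.99], [-0.84, 1.86], [-1.1, 1.16], [-1.84, 2.11], [-1.51, 1.56], [-3.14, 3.14]. Speed limits (rad/s): [2.22, 2.22, 2.57, 3.14, 3.14, 3.14].

## Interface

Orientations are given as a rotation vector (axis times angle).
In Python, from cell import env gives the robot as it stands.
- The arm moves only by the tool apply_moves, never from a script. Its argument "moves" is a list of rows, each a list of 7 numbers: the turn, a rotation vector about the tool's x, y, z in degrees, then the shift along the tool's x, y, z in m, then the closure in counts, from 0 (fully open) to 255 (shut). In form: [[ax, ay, az, x, y, z, jaw], ...]. A call has 1 to 10 rows; each row is the pose to reach, as a shift and turn from the pose commanded when the call began, along the tool's axes at that moment; what a row does not reach only later rows make up. A row lasts 1/12 s, in which the tool goes at most 41.7 mm and 7.16 degrees, less where a joint would pass 70% of its speed; a pose out of reach is approached as far as the arm can. A call with a gripper value outside its range is refused whole. The fingers move at their own pace and stop on an object; "newtons" is the grip in N (left out, the last holds). Time passes only in rows, so rows that repeat a pose let the fingers close. It gives the time, the measured TCP pose, the force and the opening at its end, in the units of the state.
- env.get_obs(): the state, without advancing time (a new reading comes with each control period).
- env.camera(name): name is "scene" or "top"; returns (picture, depth): 480x640x3 uint8, red, green, blue; 480x640 float32, m along the optical axis (not along the pixel's ray), 0 where there is no reading.
- env.camera_info(name): a dict with "fx", "fy", "cx", "cy" (pixels), "R" (3x3) and "t" (3): a world point X has camera coordinates R X + t. Camera axes: x right, y down, z forward; pixel columns grow to the right and rows downward; lengths in m; the calibration is good to about 2 mm. A picture is of the moment at which its call begins. camera_info takes no time and is no camera call.
- env.close_job(): hands the job in, once; it reports no verdict.
The state is a dict: "time_s": time; "joints": joint angles; "joint_vel": joint speeds; "joint_torque": joint torques, N m; "ee_pos": TCP position; "eef_rot": TCP orientation; "contact_force": force on the tool from outside, world axes, zero at the start; "ft_torque": the same for the moment, N m; "opening": opening from 0.0 (shut) to 1.0 (fully open).
Only numpy, scipy, OpenCV 4.12 (cv2) and the standard library are available. Lean on these libraries where they do the work, as an engineer would, in place of code of your own. Each camera call takes 0.05 s, during which the arm holds its last target.

## Task

Compare the ink sample with the proof: first put away the scraper that was left lying on the proof, sliding its blade fully home into the slot of the wooden blade guard and letting go of it. Then lift the sample glass off its rest and hold it level, label side up, about 2 cm above the proof, with the ink film over the big printed patch and the frosted end (the one with the notched corner) pointing to the edge of the proof that carries the row of small colour squares. Finish while still holding the glass there, never letting it touch the proof, and leave the ink tin, the ink tube and the clip alone.

Things in the scene. Friction and masses are not known exactly. Their poses are not given: they have to be found in the camera images.
- scraper_center (a point): Middle (half-way up) of the loose glass scraper: wooden handle, flat flared steel blade, 150 mm long, 60 g, lying flat. x points from handle to blade, z up. Handle x -75 to +21 mm, 26 mm wide, 13 mm thick (underside 6.5 mm below this point); blade x +11 to +75 mm, up to 44 mm wide, within the lower 9 mm. Grip the handle across its width.
- scraper_tip (a point): Middle of the scraper's blade edge, 75 mm ahead (+x) of scraper_center and 2 mm lower.
- scraper: The scraper itself; origin in the middle of its underside, same axes as scraper_center.
- blade_guard: Fixed beech blade guard, clear cover, 24 mm high, 98 mm wide. Origin on the worktop under its middle; x is the direction in which the blade goes in, z up. Slot: floor 5 mm up (short ramp in front), 15 mm high, 50 mm wide, centred on y = 0, from x = -24 mm to the back stop at +22 mm; flared mouth from x = -40 mm. The blade goes in flat; let go, the handle drops 5 mm to the worktop.
- glass_rest: Fixed narrow rest for the sample glass: dark bar 124 mm along its x, 28 mm wide, on two rubber strips whose tops are 22 mm above the worktop; metal lips at both ends rise to 28 mm. Origin on the worktop under its middle. The glass overhangs it 8 mm on each long side.
- glass_center (a point): Centre of the loose ink sample glass, a plate 110 x 45 x 6 mm, 80 g. x points along it to the frosted end, z up out of the label (inked) face, y across; grip it across its 45 mm width (along y), at this point.
- glass_film (a point): Centre of the magenta ink film (44 x 32 mm) on the clear part of the glass, 28 mm behind glass_center (-x), half-way up the glass.
- glass_frosted (a point): Centre of the white frosted writing end, 39 mm from glass_center along +x, half-way up the glass. This end has an 8 mm square notch in its +y corner.
- glass: The sample glass itself; origin in the middle of its underside, same axes as glass_center.
- proof_patch (a point): Centre of the big magenta patch (66 x 60 mm) on the proof, on its upper face 2 mm above the worktop. -x points to the edge of the proof that carries the row of small colour squares, 119 mm from here; z up.
- proof: Proof card, 180 x 120 x 2 mm, fixed to the worktop; same axes as proof_patch, whose point lies 22 mm from this origin along +x.
- tin: Bystander: loose ink tin, 70 mm across, 61 mm high, red and yellow, dark lid; origin at the middle of its underside.
- tube: Bystander: loose squeezed ink tube, 134 x 43 x 30 mm; origin at the middle of its underside.
- clip: Bystander: loose black bulldog clip, 26 x 50 x 35 mm; origin at the middle of its underside.
Not all that is in view belongs to the job. Of the things that look like the glass, the middle-sized one is meant.

How it is judged:
By the outcome, as a careful person would: the job done as asked, in the order asked, and still so for the second after the job is handed in, while the arm keeps its last pose, push and grip.
It also fails if it takes over 64 s, if anything falls off the work surface, if the arm or the gripper's body presses on something with over 40 N, if the wrist force passes 120 N, or if a joint passes its speed limit or range.

## Working session

There is one attempt and no reset: what is moved stays moved. The work goes in short steps, Python scripts to look and compute and a tool call to move; the robot and the scene stay as the last step left them, time stands still between calls to the robot, and variables do not carry over. Pictures are saved under pics/ and viewed, and the job is handed in when it is done.

Besides the shell and the picture viewer there is one more tool, called after "Emit:" by a JSON object that holds its "method" and its "body", one argument or row to a line. apply_moves: Moves the arm, as the interface text tells. Its arguments: {"type":"object","properties":{"moves":{"type":"array","items":{"type":"array","items":{"type":"number"}}},"newtons":{"type":"number"}},"required":["moves"]}

```bash
mkdir -p pics; ls; python3 - <<'E'
from cell import env
import cv2,numpy as np
print(env.get_obs())
for n in("scene","top"):
    p,d=env.camera(n); cv2.imwrite(f"pics/{n}0.png",p[:,:,::-1]); np.savez(f"pics/{n}0.npz",p=p,d=d)
    print(n,env.camera_info(n))
E
```

```text
pics
{'time_s': 0.0, 'joints': array([-1.53868414e+00,  1.04689395e-01,  9.64732483e-02,  1.56387073e+00,
       -2.15914427e-05,  1.35312171e+00]), 'joint_vel': array([-0.00018889, -0.0015812 , -0.00155284, -0.00086888,  0.00013875,
        0.00148897]), 'joint_torque': array([ 1.36408353e-04, -5.56936991e+01,  5.03646040e+01,  1.72354386e-02,
       -2.98669038e-04, -1.16776442e-05]), 'ee_pos': array([ 0.14832357, -0.58100979,  0.20103032]), 'eef_rot': array([-1.31605102,  1.02379391, -1.02239196]), 'contact_force': array([ 0.43247648,  0.61177517, -0.70043529]), 'ft_torque': array([-0.01524672,  0.00994032, -0.01679964]), 'opening': 1.0021280641035661}
scene {'fx': 601.1969409518675, 'fy': 601.1969409518675, 'cx': 320.0073313681618, 'cy': 228.32664700102063, 'R': array([[-0.78776905, -0.61595909, -0.00378377],
       [-0.24660848,  0.32101227, -0.91440439],
       [ 0.56445033, -0.71940637, -0.40478427]]), 't': array([0.37057243, 0.20122706, 1.85879475])}
top {'fx': 602.294814317201, 'fy': 602.294814317201, 'cx': 317.32402719254554, 'cy': 242.9537847009219, 'R': array([[-0.00697269, -0.99990499, -0.01189117],
       [-0.9958345 ,  0.00802443, -0.09082538],
       [ 0.09091217,  0.01120834, -0.99579584]]), 't': array([-0.07262834,  0.53199383,  1.74532858])}
```

View pics/scene0.png

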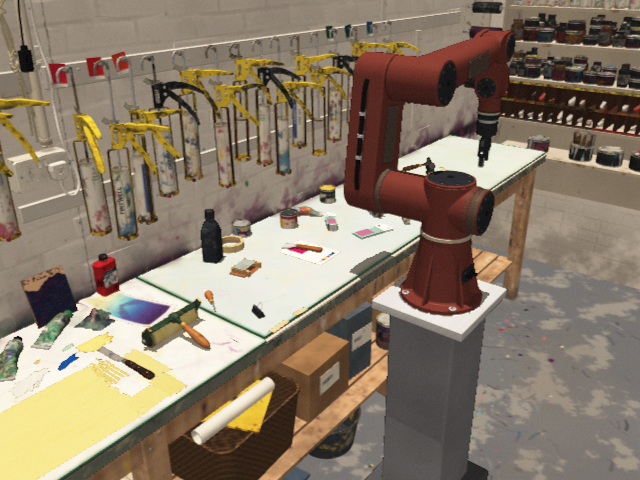

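View pics/top0.png

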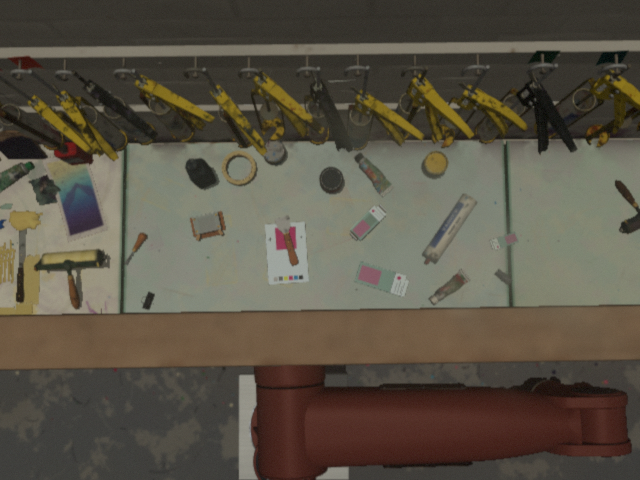

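Scene view: the proof with the scraper on it is at about (310,250), the blade guard at (245,268), and glasses at about (370,230) and (331,222). Top view: proof (287,252), scraper (290,240), guard (209,225), with the glass candidates at (368,223), (381,278) and (503,240). I'll enlarge these areas next.

```bash
python3 - <<'E'
import cv2,numpy as np
p=cv2.imread("pics/top0.png")
cv2.imwrite("pics/c1.png",cv2.resize(p[195:295,180:320],None,fx=5.7,fy=5.7,interpolation=cv2.INTER_CUBIC)[:600])
cv2.imwrite("pics/c2.png",cv2.resize(p[190:310,340:520],None,fx=4.4,fy=4.4,interpolation=cv2.INTER_CUBIC))
E
```

```text
(no output)
```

View pics/c1.png

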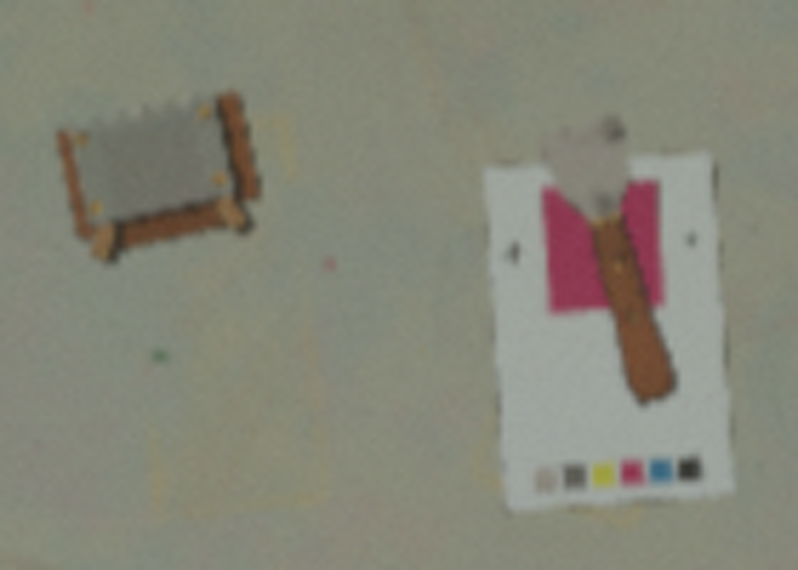

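View pics/c2.png

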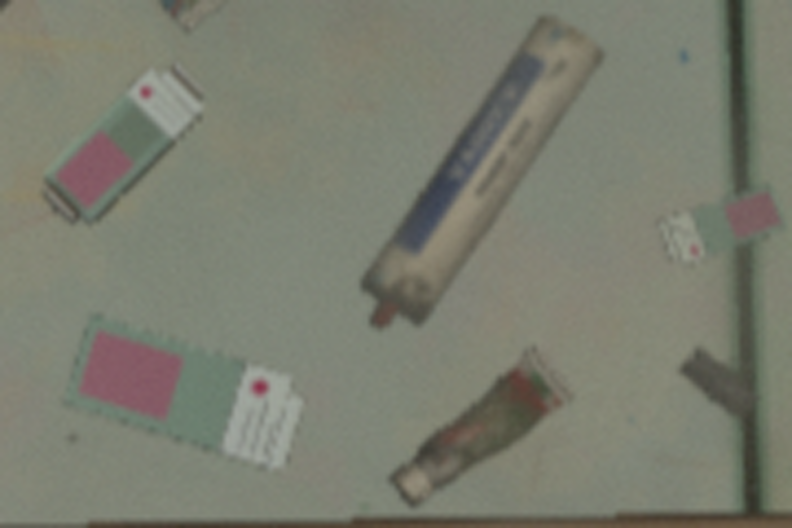

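Top view, what could be taken for the glass: (368,223) medium, on a dark rest with lips; (381,278) largest, flat; (503,240) smallest. I choose (368,223). The crop shows its frosted end at the upper right with the notch, and the rest's lips at both ends. In the crop the scraper's blade points up (away from the robot). The guard's mouth seems to face the robot, with its horns at the bottom. Next I'll measure and check that mouth direction.

```bash
cat > h.py <<'E'
import cv2,numpy as np
from cell import env
def ray(n,uv,z):
    c=env.camera_info(n);R=c["R"];t=c["t"]
    uv=np.atleast_2d(np.asarray(uv,float))
    d=np.c_[(uv[:,0]-c["cx"])/c["fx"],(uv[:,1]-c["cy"])/c["fy"],np.ones(len(uv))]@R
    o=-R.T@t
    return o+d*((z-o[2])/d[:,2])[:,None]
def cloud(n,D):
    c=env.camera_info(n);v,u=np.mgrid[:480,:640]
    X=np.stack([(u-c["cx"])/c["fx"]*D,(v-c["cy"])/c["fy"]*D,D],-1)
    return (X-c["t"])@c["R"]
def proj(n,P):
    c=env.camera_info(n);X=np.atleast_2d(P)@c["R"].T+c["t"]
    return np.c_[c["fx"]*X[:,0]/X[:,2]+c["cx"],c["fy"]*X[:,1]/X[:,2]+c["cy"]]
E
python3 - <<'E'
from h import *
z=np.load("pics/top0.npz");W=cloud("top",z["d"])
np.set_printoptions(linewidth=250)
print((W[208:242:1,186:232:2,2]*1000).round().astype(int))
s=cv2.imread("pics/scene0.png")
cv2.imwrite("pics/s1.png",cv2.resize(s[200:330,200:400],None,fx=4,fy=4,interpolation=cv2.INTER_CUBIC))
E
```

```text
[[  -1   -6   -4    1    1    3   -6    3   -2   -2    7   -2   -3    1    3    0   -2   -8   -3    4    1   -2   -5]
 [  -1    4   -4   -4    0    1    0   -1    2  -11    2   -7   -1    1   -2   -2   -4   -5    1    1   -2   -8   -1]
 [  -3   -3  -10    4   -3   -9   -3   -2   -5    7   -7    4   -4   -4   -7    1   -1    1   -9   -2    1   -1    2]
 [  11   -3    0   -6    1   -2   -4   -1    3   -8   -6    0   -4    4   -9   28    5    1   -3   -5   -4    2   -8]
 [  10    1    1    1   -1   -2    2   -2   -4    0    5    1   -1   25   30   26   -3    1   -3   -2   -5   -1 1785]
 [  -3 1785    2   -3   -4   -2   -3   -4   -1   -8   24   27   23   26   22   25   18    8   -2    5   -6   -2    0]
 [  -7    3    3    2    1    2   -6   -7   26   22   27   25   29   20   24   29   14   -2    0    2   -2   -8    8]
 [   1   -1  -14   -3   -3   -1   18   18   21   30   26   30   25   21   27   22   19    9    2    3    3   -1   -5]
 [   0   -5  -13   -2   26   17   29   28   25   19   19   23   26   19   20   24   17    3   13    5    1    5    6]
 [  -3   -9    6   24   21   32   25  
[... 2212 characters left out ...]
  2   -5    6    4    1   18   19  -11   -6    2    0   -1   -4    4   -3   -3   -2    3    0   -1    0    2]
 [  -9    4    5   -9    1   17   18   17    4    9    1   -2   -7   -2    2   -9   -2    1   -4   -1   -8   -2   -2]
 [   5   -2  -10    1    0   20   11    4   -2    8    5   -6   -4   -6   -5   -5    2    2   -4   -7    5   -4    2]
 [  -1   -1   -2   -5   -3   21   15    0  -14   -7    0   -2    0   -4   -2    6    1   -5   -2   -8   -9    3   -5]
 [   0   -3   -3   -1   -2    5   -3    8    3    2    1    4   -5   -1    0    4    3  -11    0   -4   -4    3   -4]
 [   9   -5   -5    2    3   -7    0    2   -2    2   -5   -6   -6  -10   -5    4    2    3   -7   -5  -12   -2    2]]
```

View pics/s1.png

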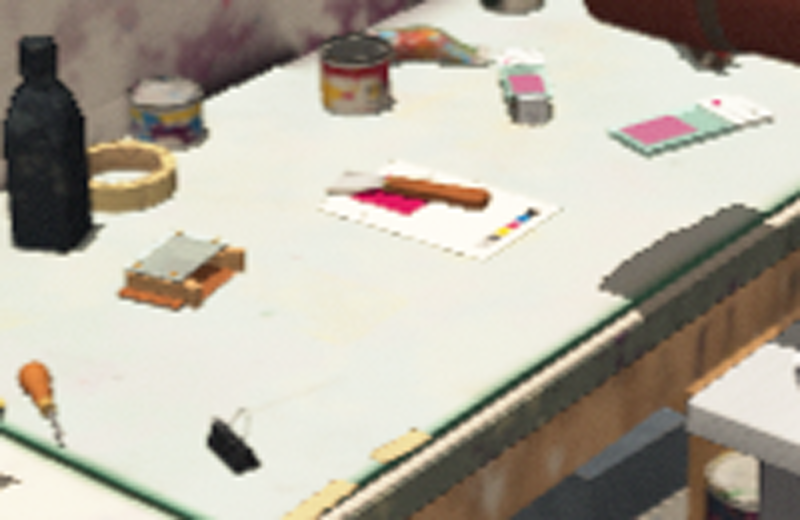

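```bash
python3 - <<'E'
from h import *
P=[];D=[]
for i in range(8):
    p,d=env.camera("top");P.append(p.astype(float));D.append(np.where((d>0)&(d<1.9),d,np.nan))
P=np.mean(P,0);D=np.nanmedian(D,0)
np.savez("pics/avg.npz",p=P,d=D)
def crop(x0,y0,x1,y1,f,name):
    b=np.clip(P[y0:y1,x0:x1]*1.5,0,255).astype(np.uint8)[:,:,::-1]
    cv2.imwrite(name,cv2.resize(b,None,fx=f,fy=f,interpolation=cv2.INTER_CUBIC))
crop(185,205,235,245,12,"pics/g.png")
crop(258,208,318,293,7,"pics/p.png")
crop(342,198,394,248,12,"pics/gl.png")
W=cloud("top",D)
m=(W[:,:,2]>0.014).astype(np.uint8); m2=np.zeros_like(m); m2[205:245,185:235]=m[205:245,185:235]
cs,_=cv2.findContours(m2,0,1);c=max(cs,key=cv2.contourArea);r=cv2.minAreaRect(c);print(r);b=cv2.boxPoints(r);print(b,ray("top",b,.022))
E
```

```text
((206.81138610839844, 224.9323272705078), (23.749635696411133, 27.106021881103516), 77.7352294921875)
[[191.04514 216.2076 ]
 [217.5325  210.44948]
 [222.57764 233.65706]
 [196.09027 239.41518]] [[0.61409269 0.29659601 0.022     ]
 [0.6306078  0.21818357 0.022     ]
 [0.56138548 0.20271053 0.022     ]
 [0.54495432 0.2808441  0.022     ]]<stdin>:5: RuntimeWarning: All-NaN slice encountered
```

View pics/g.png

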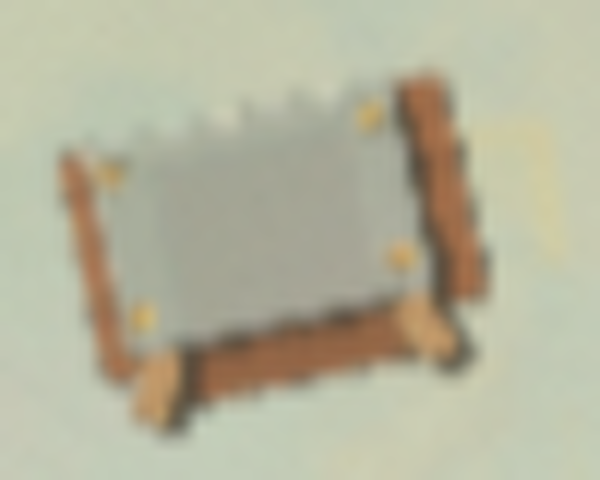

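View pics/p.png

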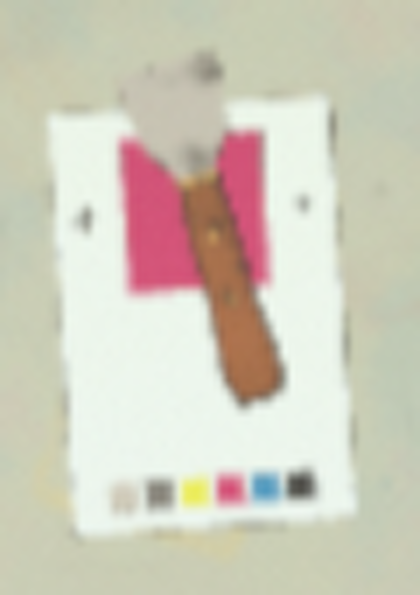

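View pics/gl.png

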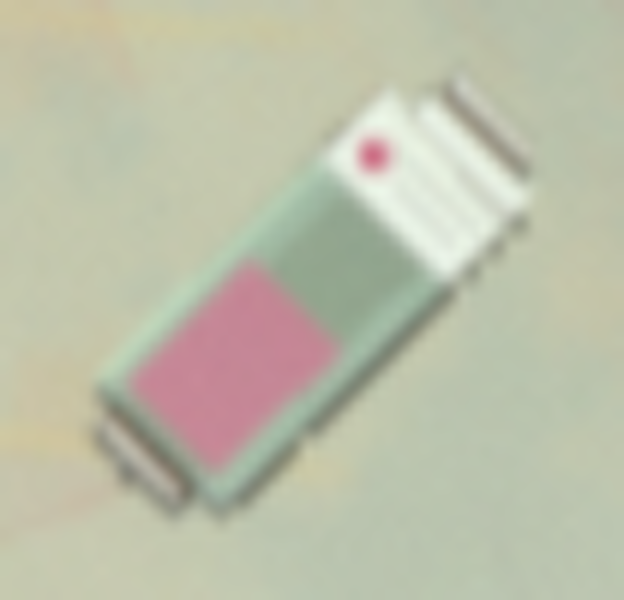

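```bash
python3 - <<'E'
from h import *
np.set_printoptions(precision=4,suppress=True)
z=np.load("pics/avg.npz");P=z["p"]
f=4
def cm(box,z,fn,name):
    x0,y0,x1,y1=box
    b=cv2.resize(np.clip(P[y0:y1,x0:x1]*1.5,0,255).astype(np.uint8),None,fx=f,fy=f,interpolation=cv2.INTER_CUBIC)
    hsv=cv2.cvtColor(b,cv2.COLOR_RGB2HSV).astype(int)
    m=fn(b.astype(int),hsv).astype(np.uint8)
    n,l,s,c=cv2.connectedComponentsWithStats(m)
    k=1+np.argmax(s[1:,4]); v,u=np.where(l==k)
    uv=np.c_[x0+(u+.5)/f-.5,y0+(v+.5)/f-.5]
    W=ray("top",uv,z)[:,:2]
    r=cv2.minAreaRect((W*1000).astype(np.float32)); 
    cen,V=cv2.PCACompute(W,None)
    vv=V[0];ang=np.degrees(np.arctan2(vv[1],vv[0]))
    e=(W-cen)@V.T
    print(name,"area mm2",len(u)*(1e6*(1.75/602/f)**2),"cen",cen,"pcaang",ang,"ext",e.min(0),e.max(0),"rect",r, cv2.boxPoints(r).round(1).tolist());return W
brown=lambda b,h:(h[...,0]>4)&(h[...,0]<18)&(h[...,1]>110)
mag=lambda b,h:(h[...,0]>160)&(h[...,1]>120)
cm((262,225,305,270),.013,brown,"handle")
cm((262,212,312,255),.002,mag,"patch")
cm((258,208,318,293),.002,lambda b,h:(b.min(-1)>215),"white")
film=lambda b,h:(h[...,0]>155)&(h[...,1]>60)
cm((342,210,374,242),.028,film,"film")
cm((342,198,394,248),.028,lambda b,h:(b.min(-1)>215),"frost")
# manual pts
def q(pts,off,f,z): return ray("top",[(off[0]+(a+.5)/f-.5,off[1]+(b+.5)/f-.5) for a,b in pts],z)
print("screws",q([(112,175),(370,115),(402,257),(145,318)],(185,205),12,.024))
print("horn tips",q([(160,425),(185,350),(405,295),(455,355)],(185,205),12,.022))
print("glass corners",q([(100,385),(220,515),(530,195)],(342,198),12,.028))
print("blade edge",q([(122,88),(222,68)],(258,208),7,.004))
print("squares",q([(125,497),(302,485)],(258,208),7,.002))
print("tin",ray("top",[(332,180)],.061),"tapeetc",ray("top",[(373,172)],.02))
print("base rot");
from scipy.spatial.transform import Rotation as Ro
o=env.get_obs();print(Ro.from_rotvec(o["eef_rot"]).as_matrix(),o["time_s"])
E
```

```text
handle area mm2 1544.331395348837 cen [[0.5157 0.0038]] pcaang 15.827505600845075 ext [-0.046  -0.0097] [0.0477 0.01  ] rect ((516.397216796875, 4.594379425048828), (93.80998992919922, 19.68688201904297), 16.504457473754883) [[468.6000061035156, 0.699999988079071], [474.20001220703125, -18.200000762939453], [564.2000122070312, 8.5], [558.5999755859375, 27.399999618530273]]
patch area mm2 1212.1205719307734 cen [[0.5434 0.0349]] pcaang 13.723097654415676 ext [-0.0276 -0.0131] [0.0363 0.0152] rect ((548.6243896484375, 32.94764709472656), (61.12293243408203, 28.935543060302734), 5.375246047973633) [[516.7999877929688, 44.5], [519.5999755859375, 15.699999809265137], [580.4000244140625, 21.399999618530273], [577.7000122070312, 50.20000076293945]]
white area mm2 12451.83207138994 cen [[0.4958 0.0172]] pcaang 0.9001572815550227 ext [-0.0822 -0.0646] [0.1011 0.0619] rect ((505.4339294433594, 15.865707397460938), (179.46458435058594, 119.1605224609375), 3.6105904579162598) [[412.1000061035156, 69.69999694824219], [419.6000061035156, -49.20000076293945], [598.7000122070312, -37.900001525878906
[... 685 characters left out ...]
.4000244140625, -271.3999938964844], [639.5999755859375, -243.60000610351562], [626.2000122070312, -229.0]]
screws [[0.6051 0.2877 0.024 ]
 [0.6194 0.2241 0.024 ]
 [0.5841 0.2159 0.024 ]
 [0.5696 0.2791 0.024 ]]
horn tips [[0.5433 0.2756 0.022 ]
 [0.5618 0.2696 0.022 ]
 [0.5749 0.2155 0.022 ]
 [0.56   0.2031 0.022 ]]
glass corners [[ 0.5695 -0.1725  0.028 ]
 [ 0.5374 -0.2014  0.028 ]
 [ 0.6155 -0.2783  0.028 ]]
blade edge [[0.6026 0.0494 0.004 ]
 [0.6108 0.0067 0.004 ]]
squares [[ 0.4286  0.0484  0.002 ]
 [ 0.4331 -0.0265  0.002 ]]
tin [[ 0.7111 -0.1209  0.061 ]] tapeetc [[ 0.7422 -0.2435  0.02  ]]
base rot
[[ 0.2472  0.      0.969 ]
 [-0.969   0.      0.2472]
 [-0.     -1.      0.    ]] 0.5
```

```bash
python3 - <<'E'
from h import *
np.set_printoptions(precision=4,suppress=True)
def q(pts,off,f,z): return ray("top",[(off[0]+(a+.5)/f-.5,off[1]+(b+.5)/f-.5) for a,b in pts],z)
print("patch",q([(122,143),(263,132),(270,285),(130,293)],(258,208),7,.002))
print("card",q([(50,116),(328,97),(355,513),(80,533)],(258,208),7,.002))
c=q([(50,116),(328,97),(355,513),(80,533)],(258,208),7,.002)
print(np.linalg.norm(c-np.roll(c,1,0),axis=1))
S=[]
for i in range(8): S.append(env.camera("scene")[0].astype(float))
S=np.mean(S,0);np.savez("pics/savg.npz",p=S)
b=np.clip(S[228:275,270:350],0,255).astype(np.uint8)[:,:,::-1]
cv2.imwrite("pics/sp.png",cv2.resize(b,None,fx=10,fy=10,interpolation=cv2.INTER_CUBIC))
b=np.clip(S[210:290,225:265],0,255).astype(np.uint8)[:,:,::-1]
print("scene proj guard/proof",proj("scene",[[.505,.016,.002],[.545,.019,.002],[.585,.25,.024]]))
E
```

```text
patch [[ 0.5792  0.0496  0.002 ]
 [ 0.5834 -0.0106  0.002 ]
 [ 0.518  -0.0133  0.002 ]
 [ 0.5151  0.0462  0.002 ]]
card [[ 0.5911  0.0803  0.002 ]
 [ 0.5982 -0.0383  0.002 ]
 [ 0.4211 -0.0489  0.002 ]
 [ 0.4135  0.0674  0.002 ]]
[0.178  0.1188 0.1775 0.1165]
scene proj guard/proof [[309.5393 250.8899]
 [300.3191 248.189 ]
 [246.5343 262.986 ]]
```

View pics/sp.png

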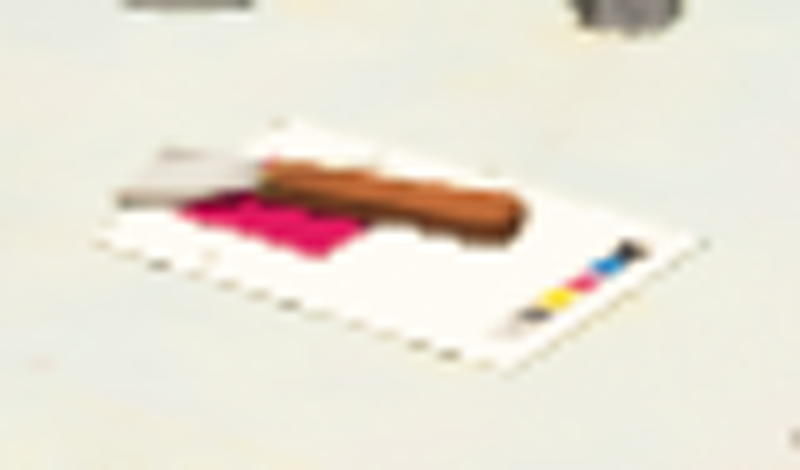

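The patch measures 65x60 mm, centred near (0.549, 0.018). Its distance to the squares row is 119 mm, which matches the description. The other estimates are:

| Item | Position (m) | Yaw |
|---|---|---|
| Scraper | (0.541, 0.011) | about 16° |
| Guard origin | (0.592, 0.251) | 13° |
| Glass centre | (0.593, -0.225) | -45° |

Before reaching, I'll make a helper that works out the shifts.

```bash
cat >> h.py <<'E'
from scipy.spatial.transform import Rotation as Ro
def go(x,y,z,yaw):
    o=env.get_obs();R=Ro.from_rotvec(o["eef_rot"]);M=R.as_matrix();p=o["ee_pos"]
    a=np.radians(yaw);Z=np.array([np.cos(a),np.sin(a),0]);Y=np.array([0,0,-1.]);X=np.cross(Y,Z)
    T=Ro.from_matrix(np.c_[X,Y,Z])
    print("pos",p.round(4),"yawz",np.degrees(np.arctan2(M[1,2],M[0,2])).round(2),"tilt",M[2].round(4),"j",np.degrees(o["joints"]).round(1),"F",o["contact_force"].round(1),"op",round(o["opening"],3),"t",o["time_s"])
    print("turn",np.degrees((R.inv()*T).as_rotvec()).round(2),"shift",(M.T@(np.array([x,y,z])-p)).round(4))
E
python3 -c "
from h import *
go(.523,.006,.12,85)"
```

```text
pos [ 0.1483 -0.5814  0.2019] yawz 14.31 tilt [ 1.e-04 -1.e+00 -0.e+00] j [-88.2   6.    5.6  89.6   0.   77.5] F [ 0.2 -0.6  0.6] op 1.002 t 0.9
turn [ 1.000e-02 -7.069e+01  1.000e-02] shift [-0.4766  0.0818  0.5082]
```

Emit:
{"method": "apply_moves", "body": {
  "moves": [
    [0,-70,0,-0.4766,0.04,0.5082,0],
    [0,-70,0,-0.4766,0.04,0.5082,0],
    [0,-70,0,-0.4766,0.04,0.5082,0],
    [0,-70,0,-0.4766,0.04,0.5082,0],
    [0,-70,0,-0.4766,0.04,0.5082,0],
    [0,-70,0,-0.4766,0.04,0.5082,0],
    [0,-70,0,-0.4766,0.04,0.5082,0],
    [0,-70,0,-0.4766,0.04,0.5082,0],
    [0,-70,0,-0.4766,0.04,0.5082,0],
    [0,-70,0,-0.4766,0.04,0.5082,0]
  ],
  "newtons": 50
}}

```text
time_s: 1.73
ee_pos: [0.3727, -0.229, 0.1781]
eef_rot: [-1.57, 0.073, -0.074]
contact_force: [1.4, -1.5, 0.1]
opening: 1.002
```

```bash
python3 -c "
from h import *
go(.523,.006,.12,196)"
```

```text
pos [ 0.3727 -0.229   0.1781] yawz 84.66 tilt [ 8.e-04 -1.e+00 -8.e-04] j [-48.8 -23.3 -23.5  89.8  -0.   46.5] F [ 1.4 -1.5  0.1] op 1.002 t 1.7333
turn [ 7.0000e-02 -1.1134e+02 -1.0000e-02] shift [0.1278 0.058  0.248 ]
```

Emit:
{"method": "apply_moves", "body": {
  "moves": [
    [0,-111,0,0.128,0.058,0.248,0],
    [0,-111,0,0.128,0.058,0.248,0],
    [0,-111,0,0.128,0.058,0.248,0],
    [0,-111,0,0.128,0.058,0.248,0],
    [0,-111,0,0.128,0.058,0.248,0],
    [0,-111,0,0.128,0.058,0.248,0],
    [0,-111,0,0.128,0.058,0.248,0],
    [0,-111,0,0.128,0.058,0.248,0],
    [0,-111,0,0.128,0.058,0.248,0],
    [0,-111,0,0.128,0.058,0.248,0]
  ]
}}

```text
time_s: 2.57
ee_pos: [0.524, 0.0044, 0.1195]
eef_rot: [-1.376, -0.9, 0.901]
contact_force: [0.5, -0.8, 0.5]
opening: 1.0
```

```bash
python3 -c "
from h import *
go(.523,.006,.07,196)"
```

```text
pos [0.524  0.0044 0.1195] yawz 156.39 tilt [-3.e-04 -1.e+00  7.e-04] j [-13.8  -7.3 -16.2  81.2  -0.    9.8] F [ 0.5 -0.8  0.5] op 1.0 t 2.5667
turn [ -0.04 -39.61  -0.  ] shift [0.0011 0.0495 0.0015]
```

Emit:
{"method": "apply_moves", "body": {
  "moves": [
    [0,-39.6,0,0.001,0.02,0.0015,0],
    [0,-39.6,0,0.001,0.05,0.0015,0],
    [0,-39.6,0,0.001,0.06,0.0015,0],
    [0,-39.6,0,0.001,0.06,0.0015,0],
    [0,-39.6,0,0.001,0.06,0.0015,0],
    [0,-39.6,0,0.001,0.06,0.0015,0],
    [0,-39.6,0,0.001,0.06,0.0015,0]
  ]
}}

```text
time_s: 3.15
ee_pos: [0.523, 0.005, 0.0599]
eef_rot: [-1.067, -1.408, 1.408]
contact_force: [-1.0, 0.2, 0.1]
opening: 1.001
```

```bash
cat >> h.py <<'E'
def snap(n,x0,y0,x1,y1,name,g=1.0,k=4):
    P=np.mean([env.camera(n)[0].astype(float) for _ in range(k)],0)
    b=np.clip(P[y0:y1,x0:x1]*g,0,255).astype(np.uint8)[:,:,::-1]
    f=min(800/(x1-x0),600/(y1-y0))
    cv2.imwrite(name,cv2.resize(b,None,fx=f,fy=f,interpolation=cv2.INTER_CUBIC)); print(name,"scale",round(f,3))
E
python3 -c "
from h import *
go(.523,.006,.004,196)
snap('scene',260,200,360,275,'pics/a1.png')
snap('top',250,200,330,260,'pics/a2.png',1.5)
"
```

```text
pos [0.523  0.005  0.0599] yawz -164.29 tilt [-1.e-04 -1.e+00  1.e-04] j [-13.8  -6.2 -21.4  74.8  -0.  -29.5] F [-1.   0.2  0.1] op 1.001 t 3.15
turn [-0.   -0.29 -0.  ] shift [ 0.001   0.0559 -0.0003]
pics/a1.png scale 8.0
pics/a2.png scale 10.0
```

View pics/a1.png

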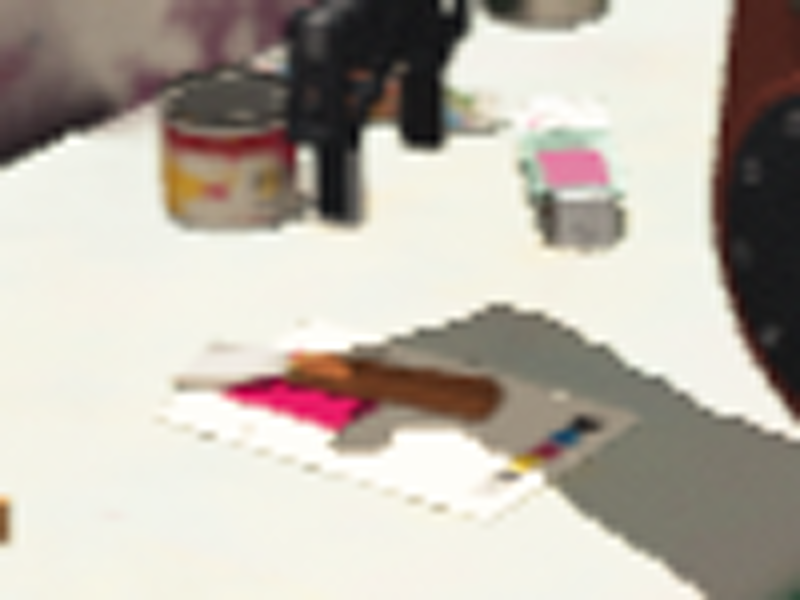

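View pics/a2.png

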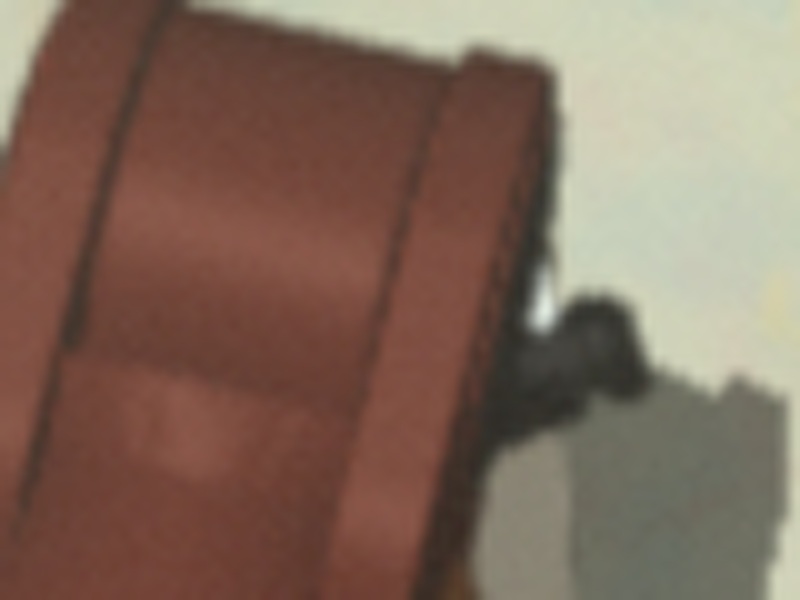

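The scene crop shows the open fingers still above the card, with fingertips at about (302,227) and (313,218). The scraper is undisturbed. I'll check that against the projection.

```bash
python3 -c "
from h import *
a=np.radians(15.7);X=np.array([-np.sin(a),np.cos(a),0])
p=np.array([.523,.005,.06])
print(proj('scene',[p+.0475*X+[0,0,.013],p-.0475*X+[0,0,.013],[.523,.006,.0085],[.541,.011,.0085]]))
go(.523,.006,.004,196)"
```

```text
[[301.85395037 235.53664924]
 [312.56656204 225.33746917]
 [307.35766966 246.92757742]
 [302.57627717 246.07947306]]
pos [0.523  0.0049 0.06  ] yawz -164.51 tilt [-2.e-04 -1.e+00 -0.e+00] j [-13.8  -6.2 -21.4  74.8  -0.  -29.3] F [ 0.5 -0.2 -0.1] op 0.998 t 3.55
turn [ 0.   -0.51 -0.01] shift [ 0.0011  0.056  -0.0003]
```

Emit:
{"method": "apply_moves", "body": {
  "moves": [
    [0,-0.4,0,0.001,0.02,0,0],
    [0,-0.4,0,0.001,0.035,0,0],
    [0,-0.4,0,0.001,0.035,0,0]
  ]
}}

```text
time_s: 3.8
ee_pos: [0.5207, 0.0064, 0.022]
eef_rot: [-1.061, -1.408, 1.411]
contact_force: [-0.7, -0.8, 0.1]
opening: 1.003
```

```bash
python3 -c "
from h import *
go(.523,.006,.004,196)
snap('scene',260,200,360,275,'pics/a3.png')
p,d=env.camera('scene');W=cloud('scene',d)
print((W[215:245:2,296:320:2]*1000).round().astype(int)[:,:,2])
"
```

```text
pos [0.5207 0.0064 0.022 ] yawz -164.1 tilt [ 0.002  -1.      0.0037] j [-13.7  -4.8 -24.1  71.   -0.  -29.6] F [-0.7 -0.8  0.1] op 1.003 t 3.8
turn [-0.21 -0.1   0.11] shift [-0.001   0.018  -0.0022]
pics/a3.png scale 8.0
[[ 49 154 163 159 157 148 146 136 112 123 118   3]
 [150 151 151 151 133 135 143 108 107 111 105  -2]
 [143 145 148 150 132 133 136  98 100 102  -5   6]
 [135 135 132 139 126 129 127  90  94  91   0  -4]
 [130 126 121 134 122 118   3  79  87  87   1  -3]
 [122 128 126 127 118  -5  -8  76  76  77   0  -2]
 [ -1 114 114 118 110  -2   2  -5  69  74  -2  -2]
 [ -1  -6 103 103  99  -1   2  -5  -5  -5   5   2]
 [ -1  -4  96  96  90   0  -4   1   3  -3  -1   1]
 [ -1   2  86  87  86  -1   5  -2  -1   1  -7   1]
 [  1   0  78  81  79   0   3  -2   6 938   0  -6]
 [  0  -2  -3  67  72  -4  -5   0  -2  -1   0  -1]
 [ -5  -4   0   6  -1   2  -1  -6  -2   0  -2  -1]
 [ -4   0   5   8  -1   2  -1   1   1   1  -1   1]
 [  1  -1   1   4   7   3   4   2  -5  -6   1  -5]]
```

View pics/a3.png

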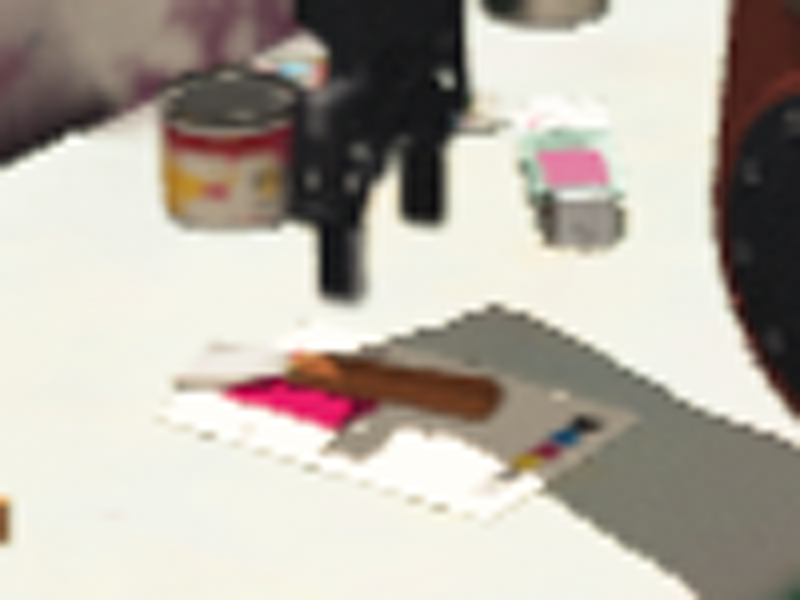

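```bash
python3 -c "
from h import *
np.set_printoptions(precision=4,suppress=True)
D=[env.camera('scene')[1] for _ in range(4)];W=cloud('scene',np.median(D,0))
for r in (234,235,236,237): print(r,W[r,299:306].round(3).tolist())
for r in (224,226,227): print(r,W[r,310:316].round(3).tolist())
D=[env.camera('top')[1] for _ in range(4)];W=cloud('top',np.median(D,0))
print(W[225:240:3,300:320:2].round(3)[...,2], )
go(.523,.006,.004,196)
"
```

```text
234 [[0.629, -0.075, 0.001], [0.51, 0.06, 0.082], [0.51, 0.056, 0.081], [0.506, 0.054, 0.081], [0.497, 0.061, 0.086], [0.501, 0.05, 0.081], [0.498, 0.048, 0.081]]
235 [[0.628, -0.073, -0.003], [0.511, 0.06, 0.078], [0.504, 0.063, 0.081], [0.503, 0.058, 0.08], [0.498, 0.059, 0.082], [0.501, 0.05, 0.077], [0.498, 0.049, 0.078]]
236 [[0.62, -0.064, -0.001], [0.512, 0.058, 0.073], [0.51, 0.055, 0.073], [0.503, 0.058, 0.076], [0.499, 0.057, 0.077], [0.499, 0.053, 0.075], [0.498, 0.049, 0.074]]
237 [[0.614, -0.056, -0.001], [0.612, -0.06, -0.002], [0.512, 0.054, 0.068], [0.508, 0.053, 0.069], [0.503, 0.053, 0.07], [0.499, 0.052, 0.071], [0.593, -0.066, 0.002]]
224 [[0.543, -0.034, 0.079], [0.537, -0.033, 0.08], [0.532, -0.032, 0.082], [0.531, -0.037, 0.081], [0.526, -0.037, 0.082], [0.527, -0.043, 0.08]]
226 [[0.538, -0.029, 0.074], [0.54, -0.036, 0.071], [0.53, -0.03, 0.076], [0.533, -0.04, 0.072], [0.525, -0.035, 0.075], [0.524, -0.04, 0.074]]
227 [[0.643, -0.158, -0.003], [0.537, -0.033, 0.069], [0.531, -0.032, 0.071], [0.53, -0.036, 0.07], [0.525, -0.036, 0.071], [0.522, -0.037, 0.072]]
[[ 0.546  0.534  0.506  0.     0.006  0.002  0.002 -0.002  0.    -0.001]
 [ 0.539  0.528  0.482 -0.003 -0.     0.002 -0.003  0.002 -0.006 -0.001]
 [ 0.54   0.522  0.     0.169  0.174  0.174  0.134 -0.002  0.001  0.   ]
 [ 0.534  0.5    0.123  0.17   0.172  0.173  0.153 -0.002 -0.007 -0.001]
 [ 0.524  0.476  0.167  0.169  0.167  0.172  0.166  0.122 -0.     0.002]]
pos [0.5228 0.0059 0.025 ] yawz -164.07 tilt [-0.0002 -1.     -0.0001] j [-13.7  -4.9 -23.9  71.1  -0.  -29.6] F [-0.7 -0.6 -0.9] op 1.001 t 4.45
turn [ 0.01 -0.07 -0.01] shift [ 0.0001  0.021  -0.0003]
```

Depth puts the open fingertips at z≈0.069 while the TCP reads 0.025. That is 44 mm above it, where the text implies about 13. I'll close partway here, well above the scraper, and measure again.

Emit:
{"method": "apply_moves", "body": {
  "moves": [
    [0,0,0,0,0,0,150],
    [0,0,0,0,0,0,150],
    [0,0,0,0,0,0,150],
    [0,0,0,0,0,0,150],
    [0,0,0,0,0,0,150],
    [0,0,0,0,0,0,150],
    [0,0,0,0,0,0,150]
  ]
}}

```text
time_s: 5.03
ee_pos: [0.5227, 0.0059, 0.0249]
eef_rot: [-1.065, -1.411, 1.411]
contact_force: [0.1, -0.0, -0.3]
opening: 0.409
```

```bash
python3 -c "
from h import *
snap('scene',260,200,360,275,'pics/a4.png')
D=[env.camera('scene')[1] for _ in range(4)];W=cloud('scene',np.median(D,0))
print((W[215:248:1,298:318:1]*1000).round().astype(int)[:,:,2])
go(.523,.006,.004,196)
"
```

```text
pics/a4.png scale 8.0
[[155 156 158 157 155 151 147 146 147 147 143 144 142 132 122 129 128 117
  117   3]
 [154 154 153 154 156 155 153 141 143 143 139 139 138 126 125 125 125 114
  111   0]
 [149 153 151 153 152 153 150 148 136 137 134 136 134 117 120 121 122 111
  110   0]
 [147 144 147 150 148 148 146 143 131 129 131 135 130 117 119 116 109 107
  107  -2]
 [141 142 142 142 143 145 142 143 121 111 128 130 129 109 113 115 107 103
    0   3]
 [135 140 139 138 138 140 137 135 124 126 125 126 122 104 105 105 103   0
   -2  -1]
 [131 132 133 134 135 136 134 132 124 120 120 123 117 102 103 104 101  -1
    0  -1]
 [128 130 129 132 130 131 132 126  -3 118 120 114  96  99  98 100 100  -1
    2   1]
 [124 123 125 127 126 124 127 122   0 115 115  95  95  96  95  93  -2  -2
   -1  -1]
 [  1 121 117 114 109 120 123 121 118 113 110  90  91  92  94  91  -2   1
   -3   1]
 [ -1 116 110 112 111 113 118 117 114 108 107  87  88  91  88  87  -1  -1
    1  -4]
 [  0 109 108 110 109 110 114 115 110 102 103  81  83  85  86  83   0  -2
   -4  -1]
 [  0 108 106 105 106 108 110 110 108 100 101  80  81  80 
[... 1232 characters left out ...]
 0   3   2   0   3   0   0   0  -2  -1   2  -2  -1   0  -3
    0   1]
 [  2   0   1   2   2   1   1   2   0  -1   2   1   1   0   1  -1  -2   1
   -1   0]
 [ 13  14  15  18  14  -1   2   0   2   0   0   1   3   1   4   0   3   0
   -1   1]
 [ 11  13  12  14  13  14  13  17  13  15  17   2   1   1   1   1   1   2
    0   3]
 [ 11  13  14  12  15  14  13  14  13  16  13  15  13  12  15  14  15   3
    2   3]
 [  9  10  10   9  13  13  13  14  13  12  14  15  13  15  13  14  14  14
   15  14]]
pos [0.5227 0.0059 0.0249] yawz -164.07 tilt [-1.e-04 -1.e+00 -0.e+00] j [-13.7  -4.9 -23.9  71.   -0.  -29.6] F [ 0.4 -0.2 -0.1] op 0.412 t 5.4333
turn [ 0.   -0.07 -0.01] shift [ 0.      0.0209 -0.0003]
```

View pics/a4.png

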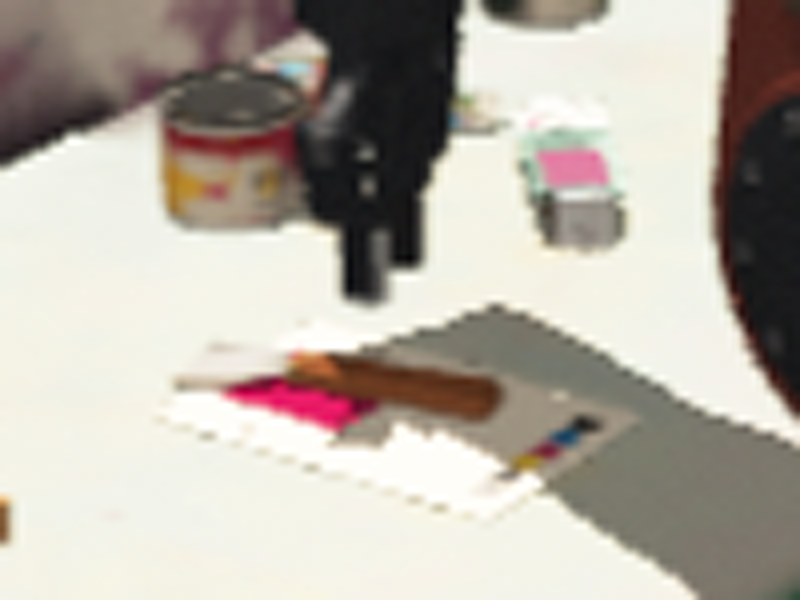

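Emit:
{"method": "apply_moves", "body": {
  "moves": [
    [0,0,0,0,0.01,0,105],
    [0,0,0,0,0.02,0,105],
    [0,0,0,0,0.022,0,105],
    [0,0,0,0,0.022,0,105]
  ]
}}

```text
time_s: 5.77
ee_pos: [0.5214, 0.0062, 0.0011]
eef_rot: [-1.062, -1.409, 1.411]
contact_force: [-0.1, 0.5, 0.3]
opening: 0.583
```

Emit:
{"method": "apply_moves", "body": {
  "moves": [
    [0,0,0,0,0.004,0,105],
    [0,0,0,0,0.008,0,105],
    [0,0,0,0,0.01,0,105],
    [0,0,0,0,0.01,0,105]
  ]
}}

```text
time_s: 6.1
ee_pos: [0.5224, 0.006, -0.0077]
eef_rot: [-1.064, -1.411, 1.411]
contact_force: [-0.1, -0.1, 0.1]
opening: 0.588
```

```bash
python3 -c "
from h import *
snap('scene',260,200,360,275,'pics/a5.png')
D=[env.camera('scene')[1] for _ in range(4)];W=cloud('scene',np.median(D,0))
print((W[230:250:1,298:318:1]*1000).round().astype(int)[:,:,2])
go(.523,.006,.004,196)
"
```

```text
pics/a5.png scale 8.0
[[100 100 100 101 102 104 102  98  89  91  90  89  66  64  64  63  -1  -1
   -1  -1]
 [ 98  95  97  97  96  97  97  93  87  86  83  62  60  60  61  63  60  -3
   -2   3]
 [ 89  89  87  80  94  94  94  90  84  87  81  56  59  56  58  59  56   1
   -1   0]
 [ 84  86  84  77  76  90  92  87  82  79  78  52  54  55  54  51  52   1
   -2   1]
 [ 85  85  80  82  83  85  87  83  77  75  70  47  49  50  50  48  49  -1
    1   0]
 [ 77  80  76  77  78  81  82  79  74  73  45  45  44  44  45  46  44  -1
   -1   1]
 [ -2  78  73  77  78  78  78  76  71  69  39  42  43  40  41  45  40  -2
   -3  -1]
 [  0   0   2  -3  72  74  74  73  64  66  38  35  37  39  39  39  35  -2
    0  -1]
 [ -4  -1  -1  -3  59  61  62  61  57  58  32  31  30  33  33  35  34  -1
   -2   2]
 [  0  -2   0  -1  56  55  56  57  57  54   1  27  29  32  29  32  30  -1
    1   0]
 [  0   2   2  -1  52  53  51  55  52  50   1   0   0  26  28  27   1   0
    0  -2]
 [  4   3   1  -1  49  48  47  48  48  48  -1  -2  -4  -1  -1  -1   0  -1
   -1   1]
 [  2   2   3   3  45  46  47  48  42  46   1  -1   0  -1  -3   0  -2   0
    1  -1]
 [  1   2   2   0  41  41  37  43  40  41   2   0   2  -1  -1   0  -3   3
    0   0]
 [ 12  15  13  16  35  38  38  38  35  35   1   1   0   1   2   2  -3  -2
   -1  -1]
 [ 16  17  14  13  33  32  34  34  34  32  14   1   1  -1   3   1   2   1
    0   1]
 [ 13  10  13  13  13  26  26  25  27  31  15  15  13  12  15  16  12   2
    2   2]
 [  8   9  11  10  13  12  13  11  13  14  16  14  14  14  13  15  15  13
   13  14]
 [  3   1   6   8   9   7   5   8  10   8  10  12  11  11  12  14  15  12
   15  15]
 [  2   0   2   2   4   3   4   6   5   4   7   8  10   9  10  12  12  13
   13  15]]
pos [ 0.5228  0.0058 -0.007 ] yawz -164.07 tilt [-2.e-04 -1.e+00 -1.e-04] j [-13.7  -3.3 -25.8  67.5  -0.  -29.6] F [-1.  -0.1 -0.9] op 0.588 t 6.5
turn [ 0.01 -0.07 -0.01] shift [ 0.0001 -0.011  -0.0002]
```

View pics/a5.png

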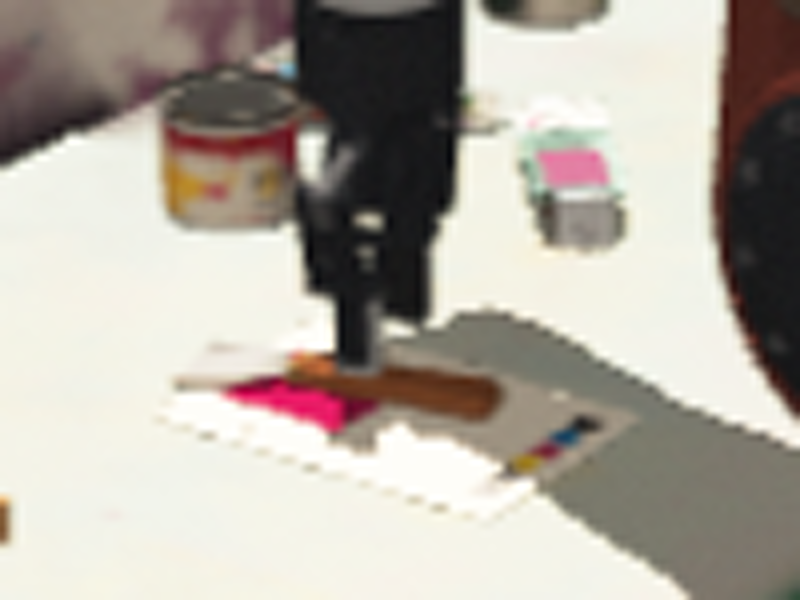

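The depth images show that the true fingertips sit about 32 mm above the reported TCP, and nothing has made contact. I'll descend in small steps while watching the force.

Emit:
{"method": "apply_moves", "body": {
  "moves": [
    [0,0,0,0,0.005,0,105],
    [0,0,0,0,0.01,0,105],
    [0,0,0,0,0.013,0,105],
    [0,0,0,0,0.013,0,105]
  ]
}}

```text
time_s: 6.83
ee_pos: [0.5219, 0.0061, -0.0213]
eef_rot: [-1.063, -1.41, 1.411]
contact_force: [0.1, 0.5, -0.3]
opening: 0.587
```

Emit:
{"method": "apply_moves", "body": {
  "moves": [
    [0,0,0,0,0.003,0,105],
    [0,0,0,0,0.005,0,105],
    [0,0,0,0,0.005,0,105]
  ]
}}

```text
time_s: 7.08
ee_pos: [0.5224, 0.006, -0.0256]
eef_rot: [-1.064, -1.411, 1.411]
contact_force: [-0.2, -0.1, -0.2]
opening: 0.587
```

```bash
python3 -c "
from h import *
snap('scene',260,200,360,275,'pics/a6.png')
go(.523,.006,.004,196)
"
```

```text
pics/a6.png scale 8.0
pos [ 0.5229  0.0058 -0.0249] yawz -164.07 tilt [-2.e-04 -1.e+00 -2.e-04] j [-13.7  -2.3 -26.7  65.5  -0.  -29.6] F [-0.1  0.5 -0.7] op 0.591 t 7.2833
turn [ 0.01 -0.07 -0.01] shift [ 0.0001 -0.0289 -0.0002]
```

View pics/a6.png

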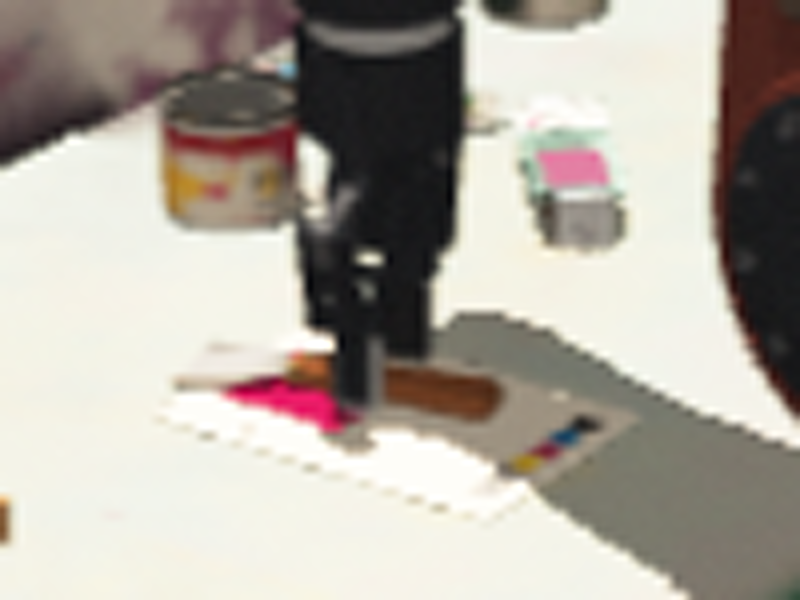

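The fingers straddle the handle, with the near fingertip at about (305,251). I'll lower 2 mm more and close.

Emit:
{"method": "apply_moves", "body": {
  "moves": [
    [0,0,0,0,0.002,0,105],
    [0,0,0,0,0.002,0,255],
    [0,0,0,0,0.002,0,255],
    [0,0,0,0,0.002,0,255],
    [0,0,0,0,0.002,0,255],
    [0,0,0,0,0.002,0,255]
  ],
  "newtons": 50
}}

```text
time_s: 7.78
ee_pos: [0.5229, 0.0059, -0.0269]
eef_rot: [-1.065, -1.411, 1.411]
contact_force: [-0.7, 0.5, 2.3]
opening: 0.231
```

Emit:
{"method": "apply_moves", "body": {
  "moves": [
    [0,0,0,0,0,0,255],
    [0,0,0,0,-0.01,0,255],
    [0,0,0,0,-0.02,0,255],
    [0,0,0,0,-0.04,0,255],
    [0,0,0,0,-0.04,0,255]
  ]
}}

```text
time_s: 8.2
ee_pos: [0.5252, 0.0053, 0.0173]
eef_rot: [-1.07, -1.414, 1.41]
contact_force: [0.5, 0.2, 0.1]
opening: 0.234
```

```bash
python3 -c "
from h import *
snap('scene',260,200,360,275,'pics/a7.png')
go(.523,.006,.004,196)
"
```

```text
pics/a7.png scale 8.0
pos [0.5225 0.0059 0.0126] yawz -164.07 tilt [ 1.e-04 -1.e+00  3.e-04] j [-13.7  -4.4 -24.7  69.7  -0.  -29.6] F [-0.3 -0.3 -0.8] op 0.23 t 8.4
turn [-0.02 -0.07  0.  ] shift [-0.0001  0.0086 -0.0005]
```

View pics/a7.png

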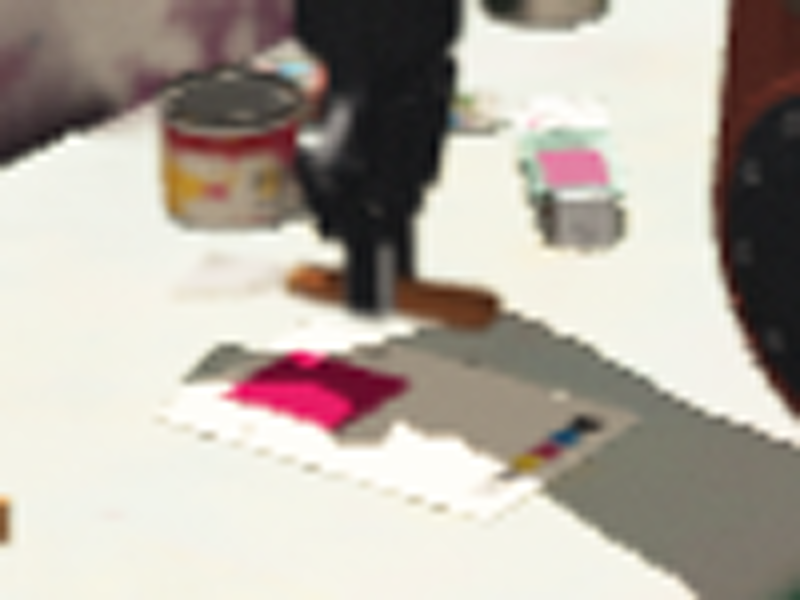

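The scraper is lifted level and the card is clear. The patch is fully visible now, at about (300,249) in the scene view. I'll carry the scraper to just before the guard's mouth.

```bash
python3 -c "
from h import *
go(.447,.2173,.020,193)
"
```

```text
pos [0.5225 0.0059 0.0126] yawz -164.07 tilt [ 1.e-04 -1.e+00  3.e-04] j [-13.7  -4.4 -24.7  69.7  -0.  -29.6] F [-0.3 -0.3 -0.8] op 0.23 t 8.4
turn [-0.02  2.93  0.  ] shift [ 0.224  -0.0074  0.0146]
```

Emit:
{"method": "apply_moves", "body": {
  "moves": [
    [0,1,0,0.03,-0.0074,0.002,255],
    [0,2.93,0,0.065,-0.0074,0.004,255],
    [0,2.93,0,0.1,-0.0074,0.007,255],
    [0,2.93,0,0.135,-0.0074,0.009,255],
    [0,2.93,0,0.17,-0.0074,0.011,255],
    [0,2.93,0,0.2,-0.0074,0.013,255],
    [0,2.93,0,0.224,-0.0074,0.0146,255],
    [0,2.93,0,0.224,-0.0074,0.0146,255],
    [0,2.93,0,0.224,-0.0074,0.0146,255],
    [0,2.93,0,0.224,-0.0074,0.0146,255]
  ]
}}

```text
time_s: 9.23
ee_pos: [0.4469, 0.217, 0.0197]
eef_rot: [-1.093, -1.374, 1.375]
contact_force: [0.4, -0.2, -0.0]
opening: 0.232
```

```bash
python3 -c "
from h import *
snap('scene',215,210,295,270,'pics/b1.png')
snap('top',185,200,265,260,'pics/b2.png',1.5)
go(.447,.2173,-.0205,193)
"
```

```text
pics/b1.png scale 10.0
pics/b2.png scale 10.0
pos [0.4474 0.2169 0.0203] yawz -167.04 tilt [-1.e-04 -1.e+00 -0.e+00] j [ 10.8  -9.4 -28.5  70.9  -0.   -2.2] F [-0.   0.1 -0.7] op 0.232 t 9.6333
turn [ 0.   -0.04 -0.01] shift [0.0005 0.0408 0.0003]
```

View pics/b1.png

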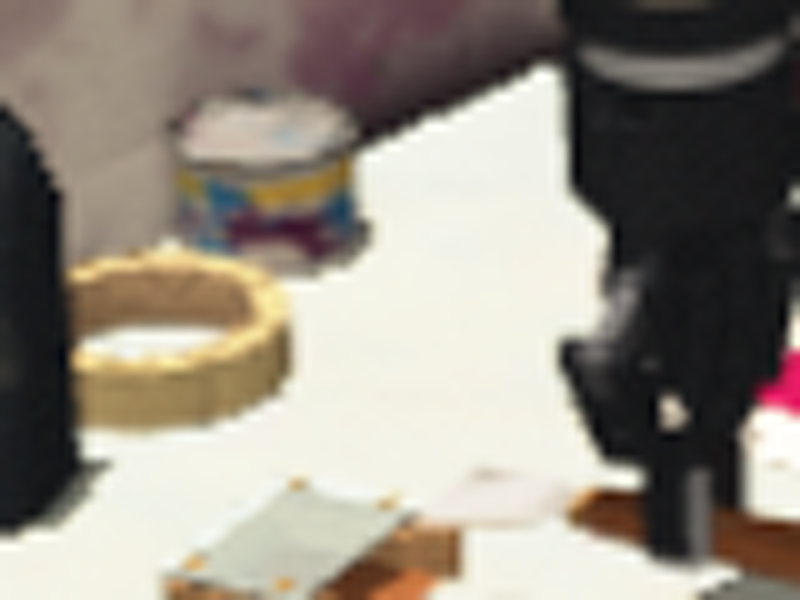

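View pics/b2.png

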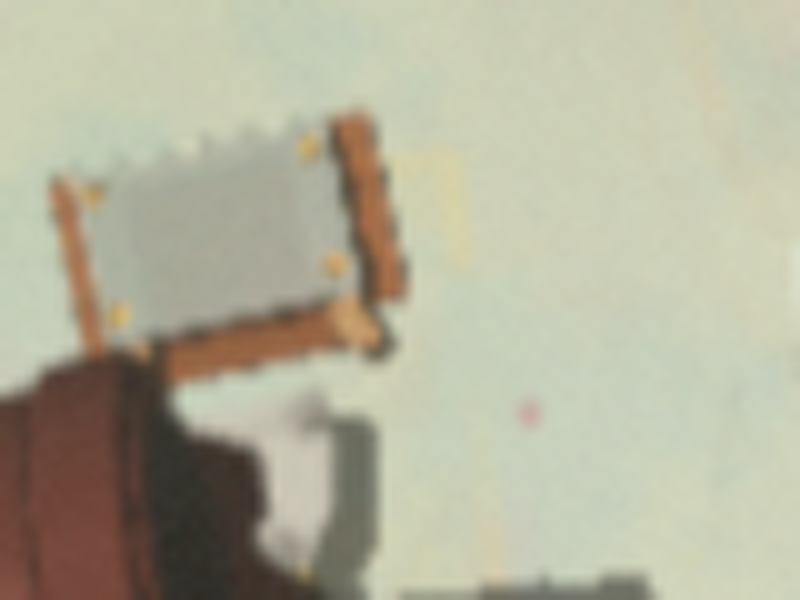

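```bash
python3 -c "
from h import *
np.set_printoptions(precision=4,suppress=True)
q=ray('top',[(185+(a+.5)/10-.5,200+(b+.5)/10-.5) for a,b in [(330,415),(330,480),(305,575),(230,400)]],.053)
a=np.radians(13);G=np.array([.592,.2508]);M=np.array([[np.cos(a),np.sin(a)],[-np.sin(a),np.cos(a)]])
print(q,(q[:,:2]-G)@M.T)
P=ray('scene',[(215+(a+.5)/10-.5,210+(b+.5)/10-.5) for a,b in [(415,520),(475,470)]],.053);print(P,(P[:,:2]-G)@M.T)
"
```

```text
[[0.5366 0.2119 0.053 ]
 [0.5177 0.2117 0.053 ]
 [0.4903 0.2187 0.053 ]
 [0.5412 0.2409 0.053 ]] [[-0.0627 -0.0255]
 [-0.0811 -0.0214]
 [-0.1063 -0.0084]
 [-0.0517  0.0018]]
[[0.5267 0.2636 0.053 ]
 [0.5361 0.2252 0.053 ]] [[-0.0607  0.0271]
 [-0.0602 -0.0124]]
```

The top view shows the blade's right corner at about (217,241). In the guard frame the blade is centred to within about 2 mm, with its tip about 55–60 mm before the guard origin. I'll lower it to slot height and slide in.

Emit:
{"method": "apply_moves", "body": {
  "moves": [
    [0,0,0,0,0.02,0,255],
    [0,0,0,0,0.038,0,255],
    [0,0,0,0,0.0415,0,255],
    [0,0,0,0,0.0415,0,255],
    [0,0,0,0,0.0415,0,255]
  ]
}}

```text
time_s: 10.05
ee_pos: [0.4473, 0.2172, -0.0207]
eef_rot: [-1.093, -1.374, 1.374]
contact_force: [0.5, -0.4, -0.1]
opening: 0.236
```

```bash
python3 -c "
from h import *
snap('scene',215,225,295,285,'pics/b3.png')
snap('top',185,200,265,260,'pics/b4.png',1.5)
go(.447,.2173,-.0215,193)
"
```

```text
pics/b3.png scale 10.0
pics/b4.png scale 10.0
pos [ 0.4475  0.2173 -0.0208] yawz -167.0 tilt [-1.e-04 -1.e+00 -6.e-04] j [ 10.8  -7.2 -30.9  66.2  -0.   -2.2] F [ 1.1  0.1 -0.7] op 0.234 t 10.45
turn [ 0.03  0.   -0.01] shift [0.0001 0.0007 0.0005]
```

View pics/b3.png

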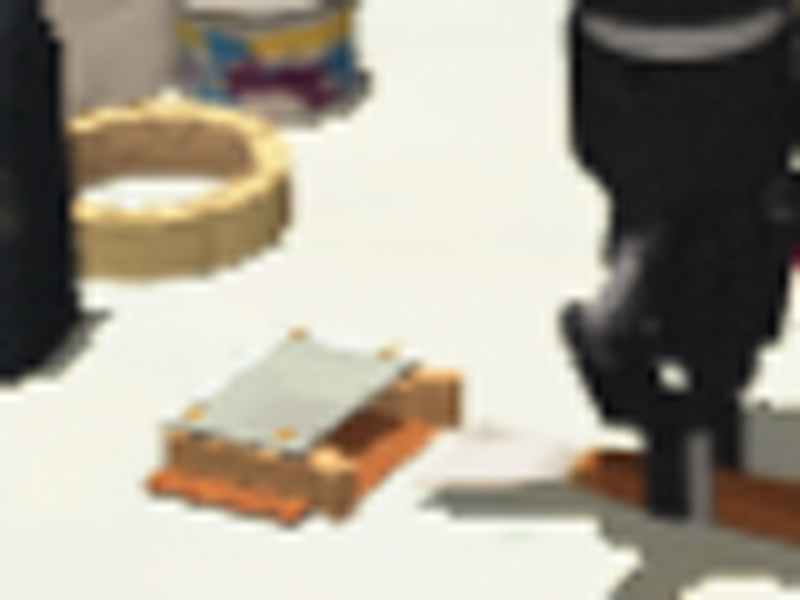

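View pics/b4.png

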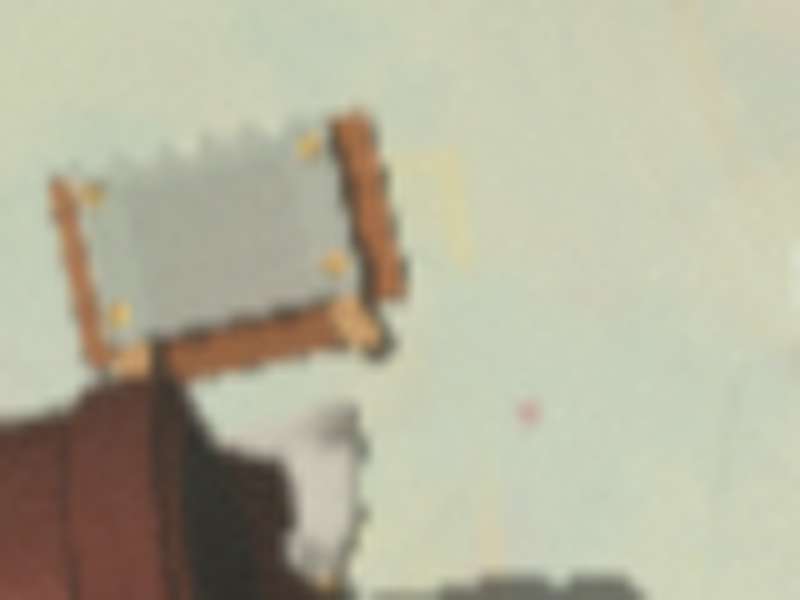

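```bash
python3 -c "
from h import *
np.set_printoptions(precision=4,suppress=True)
f=lambda L,z:ray('top',[(185+(a+.5)/10-.5,200+(b+.5)/10-.5) for a,b in L],z)
a=np.radians(13);G=np.array([.592,.2508]);M=np.array([[np.cos(a),np.sin(a)],[-np.sin(a),np.cos(a)]])
g=lambda q:(q[:,:2]-G)@M.T
print('blade R',g(f([(358,412),(362,440),(355,480),(345,545),(325,580)],.012)))
print('screws',g(f([(92,195),(308,146),(334,264),(119,315)],.024)))
print('horns L in, R in',g(f([(155,345),(332,302)],.022)), 'outer flange',g(f([(340,112),(372,112),(405,290),(50,180),(92,360)],.003)))
"
```

```text
blade R [[-0.0583 -0.0275]
 [-0.0667 -0.0269]
 [-0.0778 -0.0223]
 [-0.096  -0.0152]
 [-0.1047 -0.0072]]
screws [[ 0.0213  0.0333]
 [ 0.0206 -0.0321]
 [-0.0154 -0.0319]
 [-0.0154  0.0331]]
horns L in, R in [[-0.0263  0.0251]
 [-0.026  -0.0286]] outer flange [[ 0.0322 -0.0406]
 [ 0.0299 -0.0499]
 [-0.0247 -0.0478]
 [ 0.0324  0.0484]
 [-0.0234  0.0477]]
```

```bash
python3 -c "
from h import *
np.set_printoptions(precision=4,suppress=True)
f=lambda L,z:ray('scene',[(215+(a+.5)/10-.5,225+(b+.5)/10-.5) for a,b in L],z)
a=np.radians(13);G=np.array([.592,.2508]);M=np.array([[np.cos(a),np.sin(a)],[-np.sin(a),np.cos(a)]])
g=lambda q:(q[:,:2]-G)@M.T
print('blade corners L,R',g(f([(418,484),(482,428)],.009)))
print('screws',g(f([(196,412),(298,335),(388,353),(286,435)],.024)))
"
```

```text
blade corners L,R [[-0.0576  0.0239]
 [-0.0568 -0.0192]]
screws [[ 0.0197  0.0349]
 [ 0.0189 -0.0275]
 [-0.0158 -0.0285]
 [-0.0159  0.0365]]
```

Emit:
{"method": "apply_moves", "body": {
  "moves": [
    [0,0,0,0.0025,0,0,255],
    [0,0,0,0.0025,0,-0.01,255],
    [0,0,0,0.0025,0,-0.02,255],
    [0,0,0,0.0025,0,-0.03,255],
    [0,0,0,0.0025,0,-0.03,255]
  ]
}}

```text
time_s: 10.87
ee_pos: [0.4773, 0.2268, -0.0209]
eef_rot: [-1.094, -1.375, 1.374]
contact_force: [-0.2, -0.1, 1.5]
opening: 0.233
```

```bash
python3 -c "
from h import *
snap('scene',215,225,295,285,'pics/b5.png')
snap('top',185,200,265,260,'pics/b6.png',1.5)
go(.447,.2173,-.0215,193)
"
```

```text
pics/b5.png scale 10.0
pics/b6.png scale 10.0
pos [ 0.4755  0.2265 -0.0212] yawz -166.99 tilt [-1.e-04 -1.e+00  1.e-04] j [ 11.2  -1.8 -25.9  65.9  -0.   -1.8] F [ 0.9  0.8 -1.9] op 0.234 t 11.2667
turn [-0.01  0.01 -0.  ] shift [-0.0025  0.0003  0.0298]
```

View pics/b5.png

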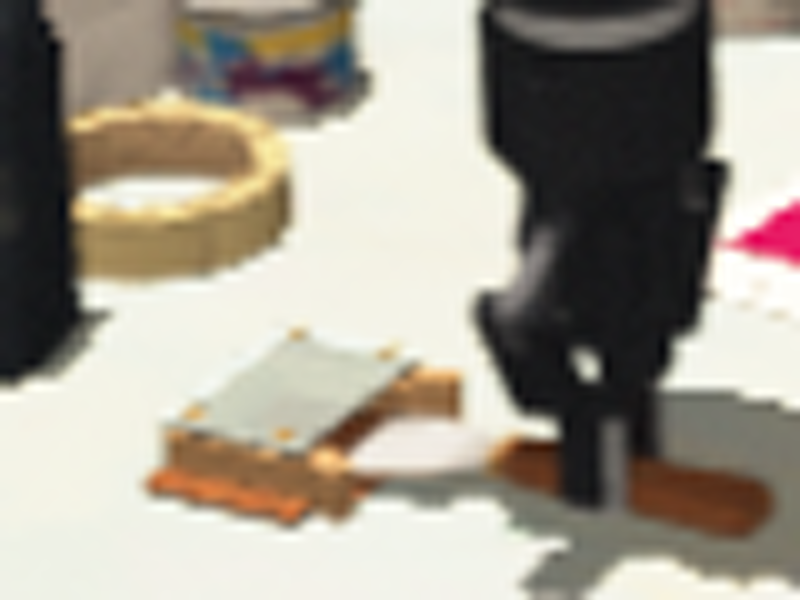

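View pics/b6.png

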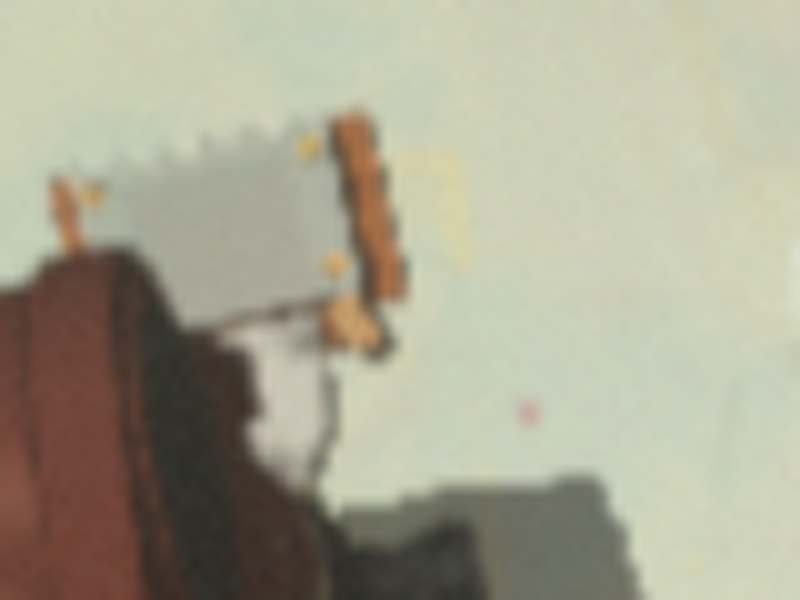

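The blade tip has entered the mouth between the horns and no force shows. I'll continue in.

Emit:
{"method": "apply_moves", "body": {
  "moves": [
    [0,0,0,0,0,-0.006,255],
    [0,0,0,0,0,-0.012,255],
    [0,0,0,0,0,-0.018,255],
    [0,0,0,0,0,-0.024,255],
    [0,0,0,0,0,-0.024,255]
  ]
}}

```text
time_s: 11.68
ee_pos: [0.5007, 0.232, -0.0211]
eef_rot: [-1.094, -1.375, 1.374]
contact_force: [0.5, 0.4, 0.1]
opening: 0.234
```

Emit:
{"method": "apply_moves", "body": {
  "moves": [
    [0,0,0,0,0,-0.005,255],
    [0,0,0,0,0,-0.01,255],
    [0,0,0,0,0,-0.015,255],
    [0,0,0,0,0,-0.018,255],
    [0,0,0,0,0,-0.018,255]
  ]
}}

```text
time_s: 12.1
ee_pos: [0.5175, 0.236, -0.0212]
eef_rot: [-1.094, -1.375, 1.374]
contact_force: [0.3, -0.1, -0.6]
opening: 0.235
```

```bash
python3 -c "
from h import *
snap('scene',215,225,295,285,'pics/b7.png')
go(.447,.2173,-.0215,193)
"
```

```text
pics/b7.png scale 10.0
pos [ 0.5165  0.2359 -0.0213] yawz -167.0 tilt [-1.e-04 -1.e+00  4.e-04] j [ 11.4   5.4 -18.6  66.1  -0.   -1.6] F [-0.4  0.4  0.1] op 0.234 t 12.3
turn [-0.02  0.   -0.  ] shift [-0.0025  0.0002  0.0719]
```

View pics/b7.png

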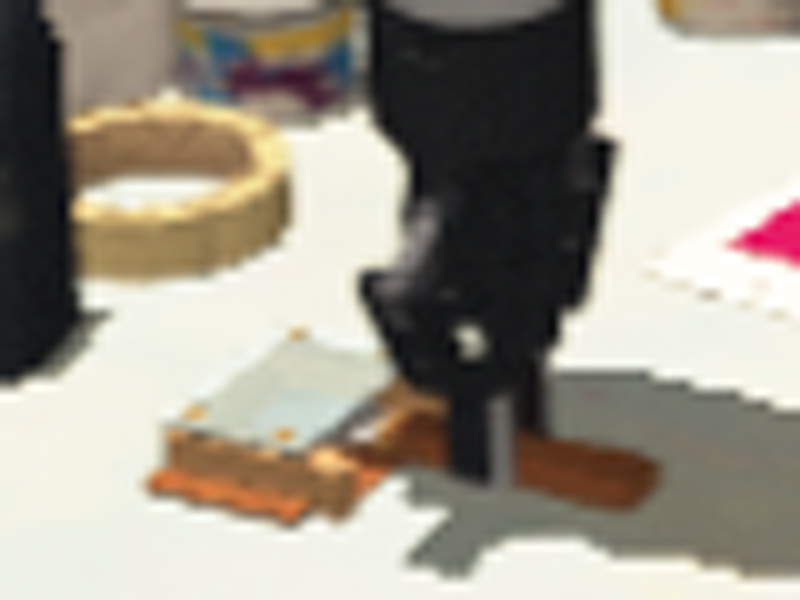

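Emit:
{"method": "apply_moves", "body": {
  "moves": [
    [0,0,0,0,0.001,-0.002,255],
    [0,0,0,0,0.001,-0.004,255],
    [0,0,0,0,0.001,-0.005,255],
    [0,0,0,0,0.001,-0.005,255]
  ]
}}

```text
time_s: 12.63
ee_pos: [0.5204, 0.2369, -0.0229]
eef_rot: [-1.091, -1.372, 1.376]
contact_force: [-5.5, -1.1, 1.0]
opening: 0.234
```

Emit:
{"method": "apply_moves", "body": {
  "moves": [
    [0,0,0,0,0,-0.0015,255],
    [0,0,0,0,0,-0.0025,255],
    [0,0,0,0,0,-0.0025,255]
  ]
}}

```text
time_s: 12.88
ee_pos: [0.5203, 0.2371, -0.0239]
eef_rot: [-1.088, -1.368, 1.379]
contact_force: [-12.7, -2.7, 0.9]
opening: 0.234
```

Force rises along the insertion axis to 13 N at x≈0.520, which is where I predicted the back stop. I'll relieve the push, check, and open.

Emit:
{"method": "apply_moves", "body": {
  "moves": [
    [0,0,0,0,0,0.0015,255],
    [0,0,0,0,0,0.0015,255],
    [0,0,0,0,0,0.0015,255]
  ]
}}

```text
time_s: 13.13
ee_pos: [0.5204, 0.237, -0.0232]
eef_rot: [-1.09, -1.371, 1.377]
contact_force: [-7.2, -1.0, 0.6]
opening: 0.232
```

```bash
python3 -c "
from h import *
snap('scene',215,225,295,285,'pics/b8.png')
snap('top',185,200,265,260,'pics/b9.png',1.5)
go(.5218,.2346,-.0235,193)
"
```

```text
pics/b8.png scale 10.0
pics/b9.png scale 10.0
pos [ 0.5204  0.237  -0.0233] yawz -166.99 tilt [ 1.0e-04 -1.0e+00  4.4e-03] j [ 11.4   6.4 -17.6  66.2  -0.   -1.6] F [-7.3 -1.1 -0.5] op 0.23 t 13.5333
turn [-0.25  0.01  0.01] shift [-0.0026  0.0002 -0.0008]
```

View pics/b8.png

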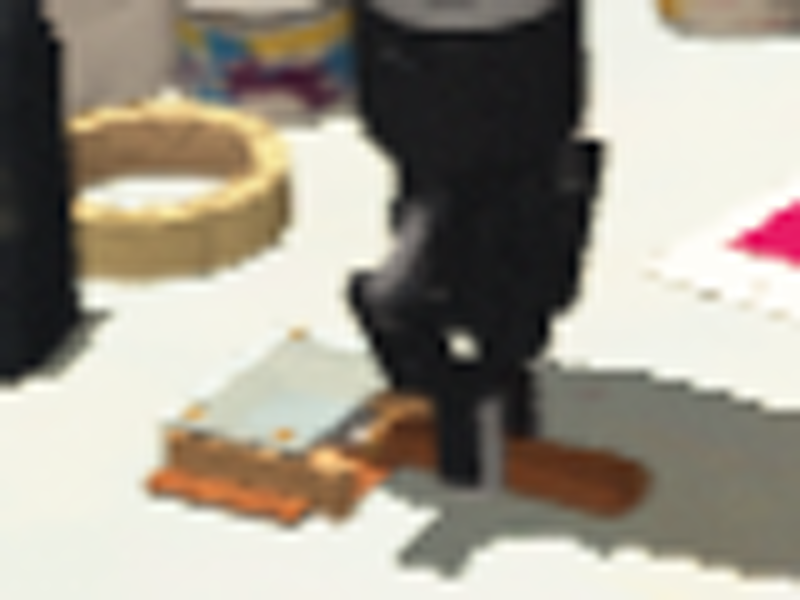

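Emit:
{"method": "apply_moves", "body": {
  "moves": [
    [0,0,0,0,0.001,0,255],
    [0,0,0,0,0.001,0,90],
    [0,0,0,0,0.001,0,90],
    [0,0,0,0,0.001,0,90],
    [0,0,0,0,0.001,0,90],
    [0,0,0,0,0.001,0,90],
    [0,0,0,0,-0.02,0,90],
    [0,0,0,0,-0.05,0,90],
    [0,0,0,0,-0.09,0,90],
    [0,0,0,0,-0.09,0,90]
  ]
}}

```text
time_s: 14.37
ee_pos: [0.5269, 0.2382, 0.0759]
eef_rot: [-1.1, -1.383, 1.369]
contact_force: [1.8, -0.4, 2.3]
opening: 0.647
```

```bash
python3 -c "
from h import *
snap('scene',215,225,295,285,'pics/b10.png')
go(.593,-.2253,.09,134.8)
"
```

```text
pics/b10.png scale 10.0
pos [0.5224 0.2372 0.0671] yawz -167.0 tilt [-1.e-04 -1.e+00  6.e-04] j [ 11.4   2.5 -12.   75.5  -0.   -1.6] F [-0.7  0.6 -0. ] op 0.648 t 14.5667
turn [-3.00e-02  5.82e+01 -2.00e-02] shift [-0.4665 -0.0228  0.0352]
```

View pics/b10.png

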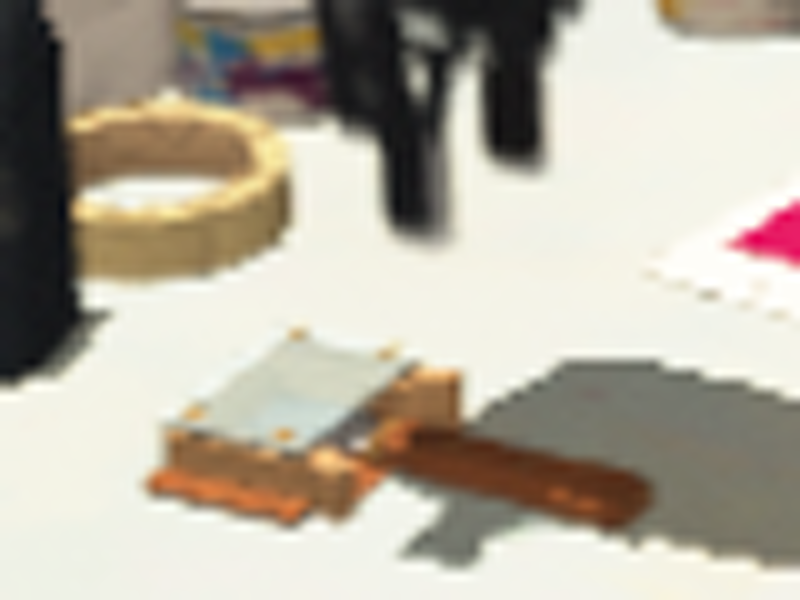

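The scraper is released and lies with its blade under the cover; the handle points right, to about (280,276). I'll move to above the glass and re-check the guard from the top once the arm is clear.

Emit:
{"method": "apply_moves", "body": {
  "moves": [
    [0,58.2,0,-0.4665,-0.023,0.0352,60],
    [0,58.2,0,-0.4665,-0.023,0.0352,60],
    [0,58.2,0,-0.4665,-0.023,0.0352,60],
    [0,58.2,0,-0.4665,-0.023,0.0352,60],
    [0,58.2,0,-0.4665,-0.023,0.0352,60],
    [0,58.2,0,-0.4665,-0.023,0.0352,60],
    [0,58.2,0,-0.4665,-0.023,0.0352,60],
    [0,58.2,0,-0.4665,-0.023,0.0352,60],
    [0,58.2,0,-0.4665,-0.023,0.0352,60],
    [0,58.2,0,-0.4665,-0.023,0.0352,60]
  ]
}}

```text
time_s: 15.4
ee_pos: [0.5845, -0.1758, 0.0866]
eef_rot: [-1.482, -0.609, 0.611]
contact_force: [0.7, 0.1, 0.8]
opening: 0.766
```

```bash
python3 -c "
from h import *
snap('top',185,200,265,260,'pics/c3.png',1.5)
snap('top',258,208,338,268,'pics/c4.png',1.5)
snap('scene',280,190,360,250,'pics/c5.png')
go(.593,-.2253,.04,134.8)
"
```

```text
pics/c3.png scale 10.0
pics/c4.png scale 10.0
pics/c5.png scale 10.0
pos [ 0.5856 -0.1732  0.0883] yawz 134.87 tilt [ 0.e+00 -1.e+00 -2.e-04] j [-28.7   8.3  -3.7  78.   -0.   16.4] F [ 0.2  0.1 -1.1] op 0.761 t 16.0
turn [0.01 0.07 0.  ] shift [-0.0315  0.0483 -0.0421]
```

View pics/c3.png

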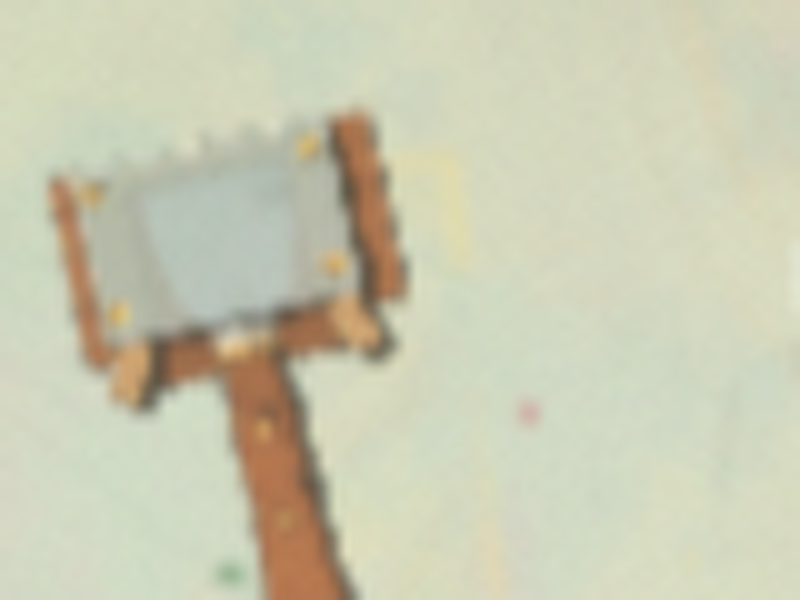

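View pics/c4.png

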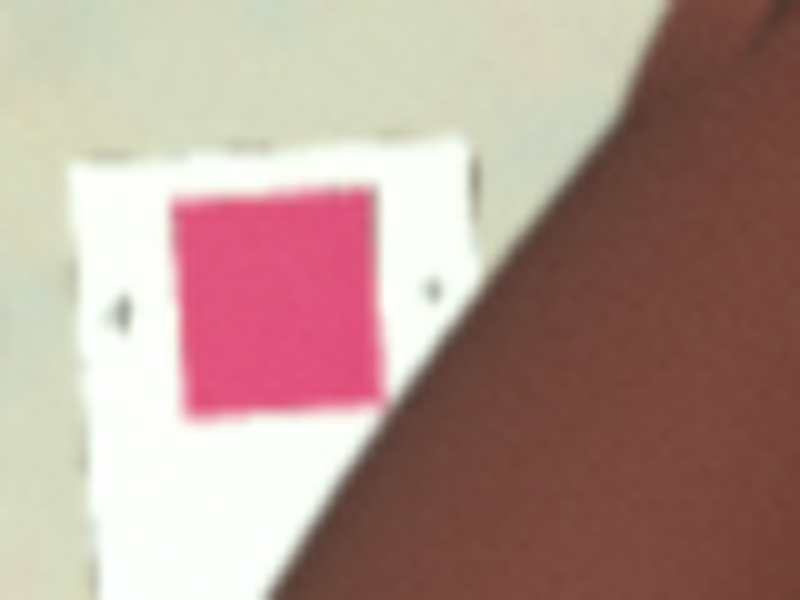

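View pics/c5.png

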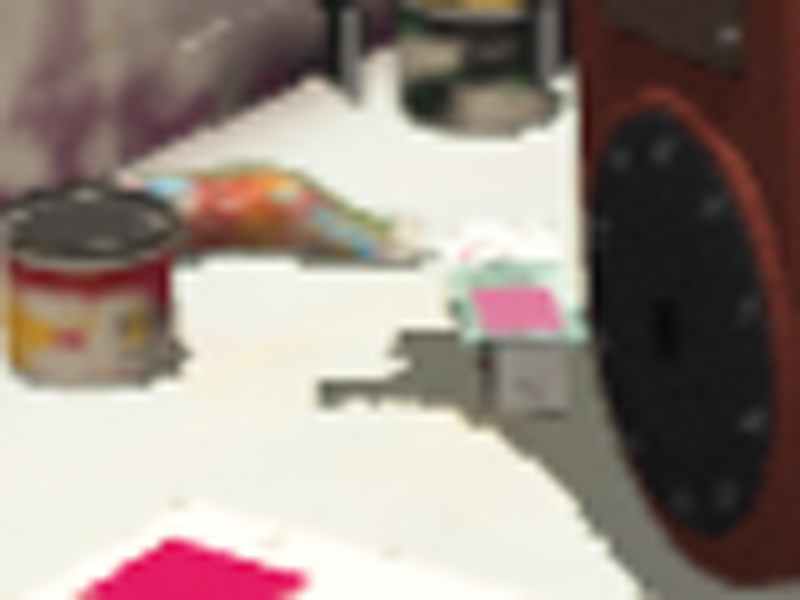

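```bash
python3 -c "
from h import *
np.set_printoptions(precision=4,suppress=True)
f=lambda L,o,z:ray('top',[(o[0]+(a+.5)/10-.5,o[1]+(b+.5)/10-.5) for a,b in L],z)
a=np.radians(13);G=np.array([.592,.2508]);M=np.array([[np.cos(a),np.sin(a)],[-np.sin(a),np.cos(a)]])
g=lambda q:(q[:,:2]-G)@M.T
print('tip, neck',g(f([(145,188),(295,160),(245,350)],(185,200),.012)))
q=f([(172,200),(375,188),(385,402),(186,418)],(258,208),.002);print(q,q.mean(0))
d=q[0]+q[1]-q[2]-q[3];print(np.degrees(np.arctan2(d[1],d[0])))
d=q[0]+q[3]-q[1]-q[2];print(np.degrees(np.arctan2(-d[0],d[1])))
"
```

```text
tip, neck [[ 0.0218  0.0197]
 [ 0.0196 -0.0256]
 [-0.0324  0.0011]]
[[ 0.5806  0.0503  0.002 ]
 [ 0.5837 -0.0103  0.002 ]
 [ 0.5196 -0.013   0.002 ]
 [ 0.5153  0.0462  0.002 ]] [0.5498 0.0183 0.002 ]
3.0418937381413054
3.5331052472233972
```

The scraper is fully home: its blade tip measures +20 to +22 mm in the guard, and the back stop is at +22. The patch centre is (0.550, 0.018), yaw 3.3°. Next I'll go above the glass.

Emit:
{"method": "apply_moves", "body": {
  "moves": [
    [0,0,0,-0.02,0,-0.025,60],
    [0,0,0,-0.0315,0.02,-0.042,60],
    [0,0,0,-0.0315,0.048,-0.042,60],
    [0,0,0,-0.0315,0.048,-0.042,60],
    [0,0,0,-0.0315,0.048,-0.042,60]
  ]
}}

```text
time_s: 16.42
ee_pos: [0.5913, -0.2249, 0.0389]
eef_rot: [-1.48, -0.609, 0.613]
contact_force: [-0.0, 0.4, 1.0]
opening: 0.767
```

```bash
python3 -c "
from h import *
np.set_printoptions(precision=4,suppress=True)
snap('scene',300,180,380,240,'pics/d1.png')
snap('top',340,190,420,250,'pics/d2.png',1.5)
go(.593,-.2253,-.005,134.8)
"
```

```text
pics/d1.png scale 10.0
pics/d2.png scale 10.0
pos [ 0.5933 -0.2261  0.0413] yawz 134.82 tilt [ 0.0003 -1.     -0.0014] j [-32.6  13.7  -2.6  73.6  -0.   12.5] F [-0.4  0.2 -0.3] op 0.766 t 16.8167
turn [0.08 0.02 0.01] shift [0.0004 0.0463 0.0008]
```

View pics/d1.png

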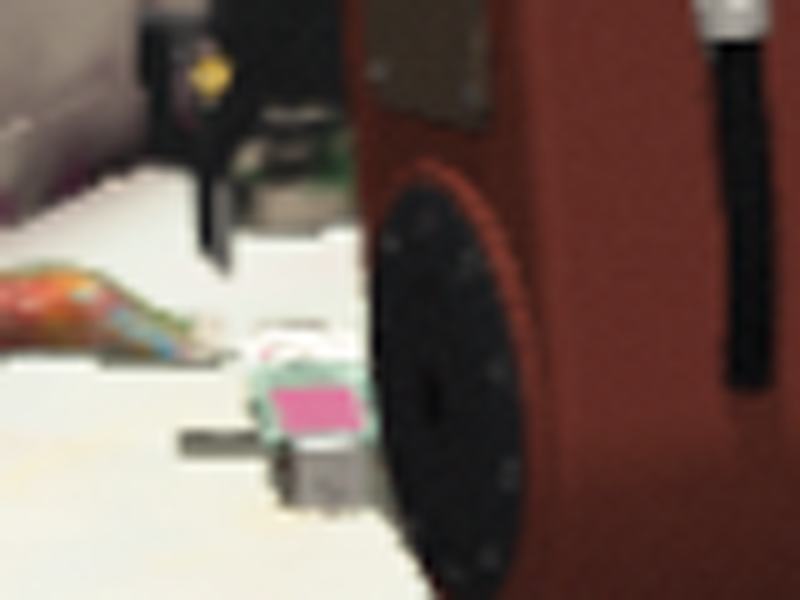

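View pics/d2.png

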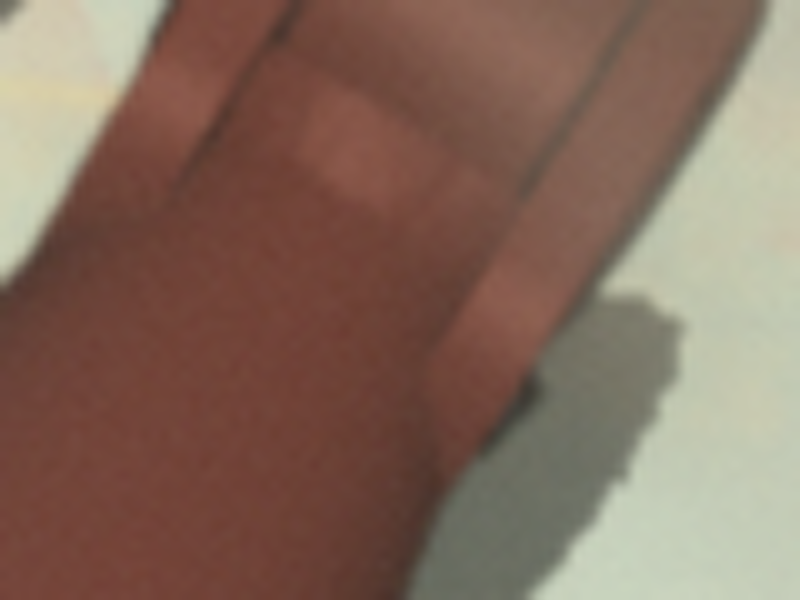

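The near fingertip shows at about (321,207), above and left of the glass; the other is hidden behind the arm. I'll descend in steps, watching the force.

Emit:
{"method": "apply_moves", "body": {
  "moves": [
    [0,0,0,0.0004,0.015,0.0008,60],
    [0,0,0,0.0004,0.03,0.0008,60],
    [0,0,0,0.0004,0.04,0.0008,60],
    [0,0,0,0.0004,0.043,0.0008,60],
    [0,0,0,0.0004,0.043,0.0008,60]
  ]
}}

```text
time_s: 17.23
ee_pos: [0.5918, -0.2248, -0.0036]
eef_rot: [-1.482, -0.61, 0.612]
contact_force: [0.7, 0.9, 0.6]
opening: 0.764
```

Emit:
{"method": "apply_moves", "body": {
  "moves": [
    [0,0,0,0,0.005,0,60],
    [0,0,0,0,0.01,0,60],
    [0,0,0,0,0.01,0,60]
  ]
}}

```text
time_s: 17.48
ee_pos: [0.5923, -0.2252, -0.0133]
eef_rot: [-1.483, -0.611, 0.611]
contact_force: [-0.2, 1.1, -0.9]
opening: 0.763
```

```bash
python3 -c "
from h import *
np.set_printoptions(precision=4,suppress=True)
snap('scene',300,180,380,240,'pics/d3.png')
go(.593,-.2253,-.022,134.8)
"
```

```text
pics/d3.png scale 10.0
pos [ 0.5927 -0.2254 -0.0124] yawz 134.8 tilt [ 0.0001 -1.     -0.0005] j [-32.6  15.9  -5.8  68.3  -0.   12.6] F [0.  0.6 0.1] op 0.763 t 17.6833
turn [0.03 0.   0.  ] shift [ 0.0003  0.0096 -0.0002]
```

View pics/d3.png

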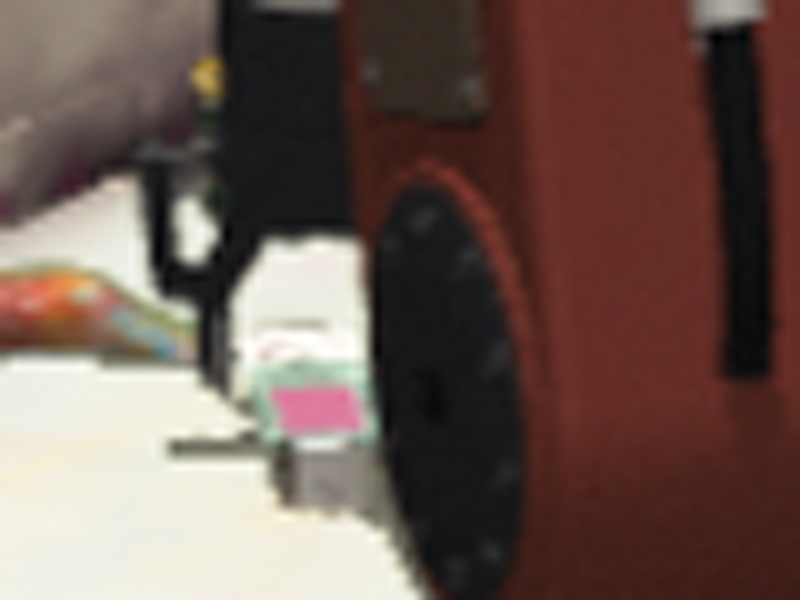

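Emit:
{"method": "apply_moves", "body": {
  "moves": [
    [0,0,0,0.0003,0.005,0,60],
    [0,0,0,0.0003,0.01,0,60],
    [0,0,0,0.0003,0.01,0,60]
  ]
}}

```text
time_s: 17.93
ee_pos: [0.592, -0.2246, -0.0241]
eef_rot: [-1.482, -0.61, 0.612]
contact_force: [-0.5, -1.4, 0.3]
opening: 0.763
```

Emit:
{"method": "apply_moves", "body": {
  "moves": [
    [0,0,0,0,0,0,80],
    [0,0,0,0,0,0,100],
    [0,0,0,0,0,0,120],
    [0,0,0,0,0,0,255],
    [0,0,0,0,0,0,255],
    [0,0,0,0,0,0,255]
  ],
  "newtons": 50
}}

```text
time_s: 18.43
ee_pos: [0.593, -0.2252, -0.0222]
eef_rot: [-1.484, -0.612, 0.611]
contact_force: [-1.0, 0.1, 3.1]
opening: 0.512
```

```bash
python3 -c "
from h import *
np.set_printoptions(precision=4,suppress=True)
snap('scene',300,180,380,240,'pics/d4.png')
go(.593,-.2253,-.022,134.8)
"
```

```text
pics/d4.png scale 10.0
pos [ 0.593  -0.2252 -0.0223] yawz 134.81 tilt [ 0.0001 -1.     -0.0007] j [-32.6  16.4  -6.3  67.3  -0.   12.6] F [-0.5  0.1  4.4] op 0.512 t 18.6333
turn [0.04 0.01 0.01] shift [-0.     -0.0003 -0.0001]
```

View pics/d4.png

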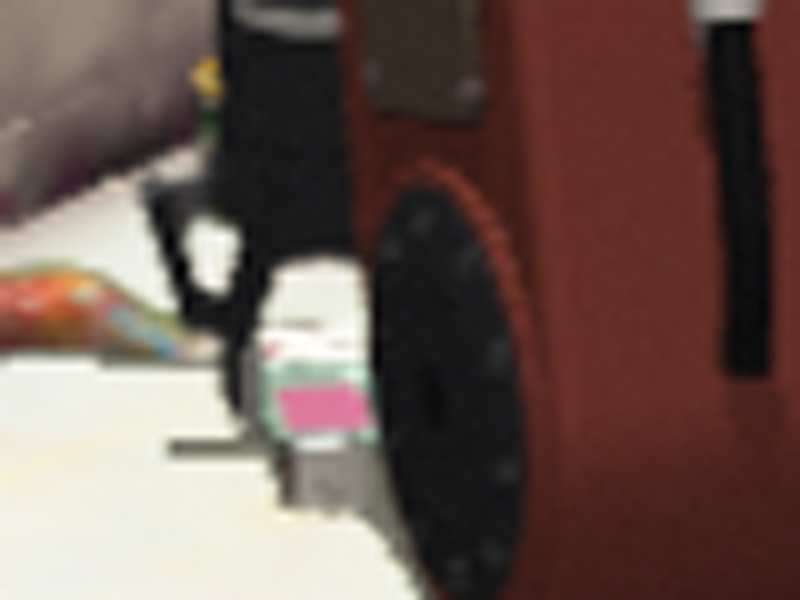

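The grip holds at about 44 mm. I'll lift straight up.

Emit:
{"method": "apply_moves", "body": {
  "moves": [
    [0,0,0,0,-0.005,0,255],
    [0,0,0,0,-0.015,0,255],
    [0,0,0,0,-0.035,0,255],
    [0,0,0,0,-0.06,0,255],
    [0,0,0,0,-0.07,0,255],
    [0,0,0,0,-0.07,0,255],
    [0,0,0,0,-0.07,0,255]
  ]
}}

```text
time_s: 19.22
ee_pos: [0.593, -0.2253, 0.0474]
eef_rot: [-1.484, -0.612, 0.611]
contact_force: [0.1, -0.1, -1.7]
opening: 0.512
```

```bash
python3 -c "
from h import *
np.set_printoptions(precision=4,suppress=True)
snap('scene',280,150,380,225,'pics/d5.png')
a=np.radians(3.3);x=.5498-.028*np.cos(a);y=.0183-.028*np.sin(a);print(x,y)
go(x,y,.04,3.3)
"
```

```text
pics/d5.png scale 8.0
0.5218464291348072 0.016688207245132116
pos [ 0.5917 -0.2245  0.0455] yawz 134.8 tilt [-0.0006 -1.      0.0024] j [-32.6  13.5  -2.4  74.2  -0.   12.6] F [-0.2 -0.7 -0.3] op 0.514 t 19.4167
turn [ -0.03 131.5   -0.17] shift [0.1203 0.006  0.2204]
```

View pics/d5.png

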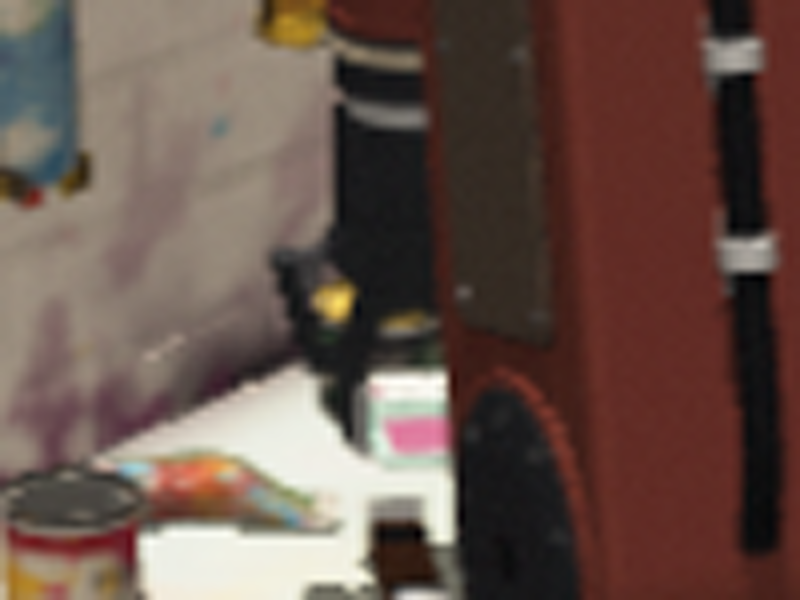

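The glass is lifted and the rest stands empty below it. I'll carry and turn it, with the frosted end to end up toward −x.

Emit:
{"method": "apply_moves", "body": {
  "moves": [
    [0,4,0,0.006,0,0.011,255],
    [0,10,0,0.012,0,0.022,255],
    [0,16,0,0.018,0,0.033,255],
    [0,22,0,0.024,0,0.044,255],
    [0,28,0,0.03,0,0.055,255],
    [0,34,0,0.036,0,0.066,255],
    [0,40,0,0.042,0,0.077,255],
    [0,46,0,0.048,0,0.088,255],
    [0,52,0,0.054,0,0.099,255],
    [0,58,0,0.06,0,0.11,255]
  ]
}}

```text
time_s: 20.25
ee_pos: [0.5569, -0.1039, 0.0461]
eef_rot: [-1.562, 0.186, -0.184]
contact_force: [0.3, 1.1, -0.2]
opening: 0.508
```

```bash
python3 -c "
from h import *
go(.5218,.0167,.04,3.3)
"
```

```text
pos [ 0.5569 -0.1039  0.0461] yawz 76.51 tilt [-1.6e-03 -1.0e+00  2.0e-04] j [-23.8   2.1 -14.7  73.3  -0.   79.7] F [ 0.3  1.1 -0.2] op 0.508 t 20.25
turn [ 5.000e-02  7.321e+01 -9.000e-02] shift [-0.0622  0.0063  0.1091]
```

Emit:
{"method": "apply_moves", "body": {
  "moves": [
    [0,6,0,-0.005,0,0.01,255],
    [0,13,0,-0.011,0,0.02,255],
    [0,20,0,-0.018,0,0.032,255],
    [0,27,0,-0.025,0,0.044,255],
    [0,34,0,-0.031,0,0.055,255],
    [0,41,0,-0.038,0,0.066,255],
    [0,48,0,-0.044,0,0.077,255],
    [0,55,0,-0.051,0,0.09,255],
    [0,62,0,-0.057,0,0.1,255],
    [0,68,0,-0.0622,0,0.109,255]
  ]
}}

```text
time_s: 21.08
ee_pos: [0.5211, 0.0165, 0.0462]
eef_rot: [-1.276, 1.101, -1.099]
contact_force: [-0.2, 0.7, -1.0]
opening: 0.509
```

Emit:
{"method": "apply_moves", "body": {
  "moves": [
    [0,4,0,0,0,0,255],
    [0,4,0,0,0,0,255],
    [0,4,0,0,0,0,255]
  ]
}}

```text
time_s: 21.33
ee_pos: [0.5216, 0.0157, 0.0465]
eef_rot: [-1.25, 1.146, -1.145]
contact_force: [-0.5, 0.7, -0.8]
opening: 0.509
```

```bash
python3 -c "
from h import *
go(.5218,.0167,.0,3.3)
snap('scene',255,195,355,270,'pics/e1.png')
snap('top',250,200,330,260,'pics/e2.png',1.5)
"
```

```text
pos [0.5216 0.0157 0.0465] yawz 4.95 tilt [-1.e-04 -1.e+00 -1.e-03] j [-12.6  -5.9 -22.5  73.5  -0.  162.4] F [-0.5  0.7 -0.8] op 0.509 t 21.3333
turn [ 0.06  1.65 -0.01] shift [-0.001   0.0465  0.0003]
pics/e1.png scale 8.0
pics/e2.png scale 10.0
```

View pics/e1.png

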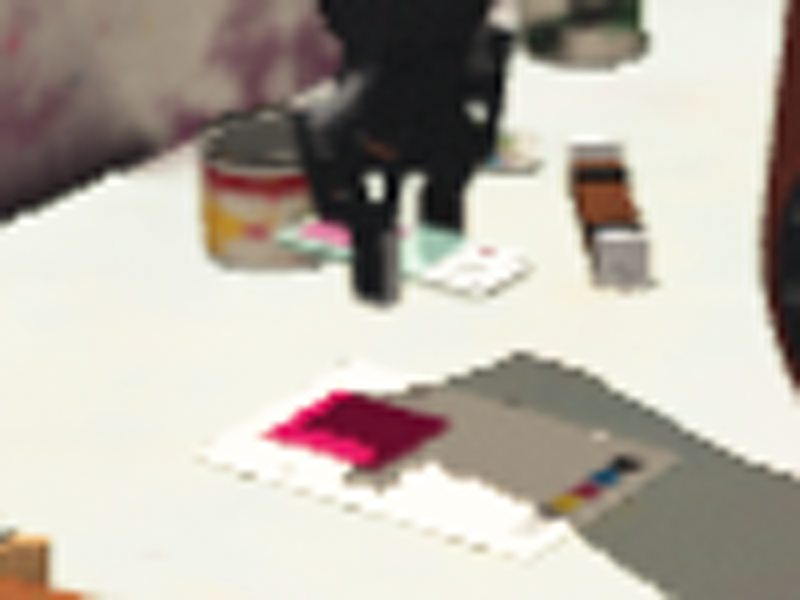

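View pics/e2.png

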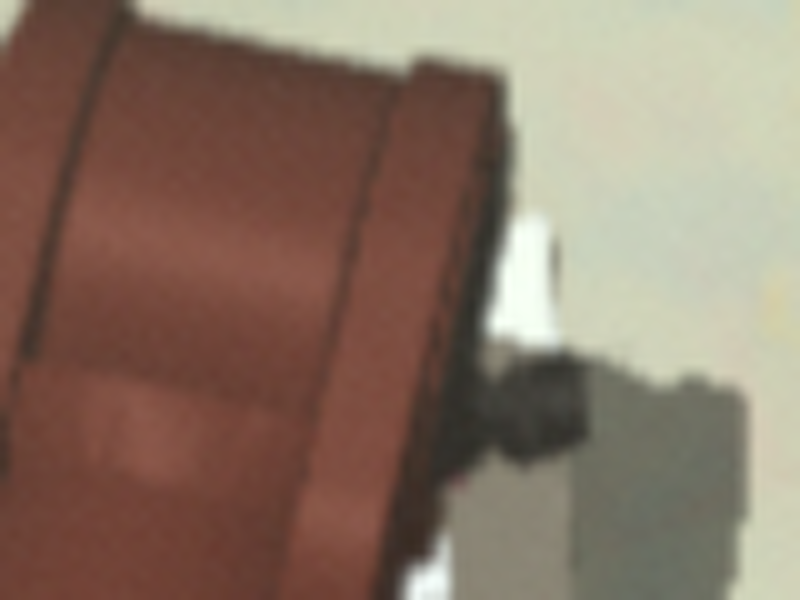

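The glass is level, film at the far end and frosted end toward the squares row. I'll lower it in steps.

Emit:
{"method": "apply_moves", "body": {
  "moves": [
    [0,1.65,0,-0.001,0.01,0.0003,255],
    [0,1.65,0,-0.001,0.025,0.0003,255],
    [0,1.65,0,-0.001,0.04,0.0003,255],
    [0,1.65,0,-0.001,0.052,0.0003,255],
    [0,1.65,0,-0.001,0.056,0.0003,255],
    [0,1.65,0,-0.001,0.056,0.0003,255]
  ]
}}

```text
time_s: 22.23
ee_pos: [0.5213, 0.0168, -0.0099]
eef_rot: [-1.236, 1.17, -1.167]
contact_force: [0.1, 0.6, -0.8]
opening: 0.516
```

```bash
python3 -c "
from h import *
np.set_printoptions(precision=4,suppress=True)
snap('scene',270,210,350,270,'pics/e3.png')
go(.5218,.0167,-.0223,3.3)
D=np.median([env.camera('scene')[1] for _ in range(5)],0);W=cloud('scene',D)
p=np.load('pics/savg.npz')
Z=W[...,2]
print((Z[232:262,285:330]*1000).round().astype(int)[:, ::2])
"
```

```text
pics/e3.png scale 10.0
pos [ 0.523   0.0164 -0.0077] yawz 3.16 tilt [ 0.0005 -1.      0.0014] j [-12.5  -3.3 -25.9  67.4  -0.  164.3] F [ 0.7 -0.6 -1.1] op 0.507 t 22.4333
turn [-0.08 -0.14  0.03] shift [-0.0003  0.0146 -0.0013]
[[ 1  1 -2  1 91 93 99 93 -1 84 81 -2 62 64 65  1  1  0 -2 -2 -3  0 -3]
 [-3  0  0 -2  0 85 93 92 -1 82 77  0 58 61 61  0  1  0  1 -1  1 -3 -1]
 [-1 -1 -1 -1  0 81 79 85 81 82 -2 -3 56 58 56  1  0 -2 -3  0  1  0 -1]
 [ 0  0 -2 -2  0 76 81 84 77 74 -1  0 49 54 56 -4  1 -2 -1 -1 -1  0 -1]
 [ 2  0  1 -1 -2 75 77 81 77 72 -2  0 46 51 50 -2 -1  1 -2 -1  0 -1  1]
 [ 1  1 -2 -1 39 43 73 78 74 68 43 41 43 45 43  0  0 -2 -1 -3  1 -1 -2]
 [-3  0 -1 41 42 41 43 70 64 65 42 44 41 44 40  1 -1 -2 -1 -1 -1 -2  2]
 [-1  1  1 40 43 41 45 57 60 57 43 42 41 42 43 -2  0  0 -1 -1 -1 -3 -1]
 [-1 -1 -4 -3 39 38 42 54 57 52 42 42 43 44 41 42 42  2 -1 -1 -2 -2  1]
 [-1 -3  0  0  1 37 38 49 51 51 39 41 43 41 42 41 42 43 -2 -3  3 -2 -1]
 [-1 -1  0  2 -1 -2  2 43 48 45 42 43 42 42 42 42 42 41 -1  0 -1  0  0]
 [-3  0  1 -2 -3  5  2 43 43 43 39 42 44 44 43 42 42 41 -1 -3  0  0  0]
 [ 1 -1
[... 589 characters left out ...]
 1  2  2  1  2  1 -2  1 -1  2 -1  2 -2  0  2  1  1]
 [ 2  1  1  2  1  0  2  1  3  0  2  1  0  1  1  1  2  2  1  0  1  0  3]
 [ 0  1  2  1  2  2  4  1  3  1  1  3  4  1 -1  3  1  3  0  1  1  2  0]
 [-3 -3 -1  2  2  1  0  4  1  4 -1  3  3  2  3  1  1  1  3  2  1  2  1]
 [ 1  2 -2 -2 -2  2  1  3  3  1  3  2  2  2  1  0  1 -1  2  2  1  5  2]
 [ 0 -2 -2  1  1 -1  1  1  0  1  1  2  0  0  0  1  2  1  2  2  2  0  3]
 [-2 -1  1 -1  0 -2 -1  0  3  1  2  2  2  0  1  1  1 -1  1  1  1  0  0]
 [-3 -1  1  0  0 -4 -1 -1 -2 -2  0  0  1  2 -1  2  5  0  1  0  1  3  1]
 [-1  1  1 -1  1  1 -3 -2  0  0  1  3  0  1  1  2 -1  2  2  2  1  2 -2]
 [-4 -1  1 -2  1 -2  1  3 -2  2  1 -1  1  1  2  3  3  2  2 -3  2 -2  0]]
```

View pics/e3.png

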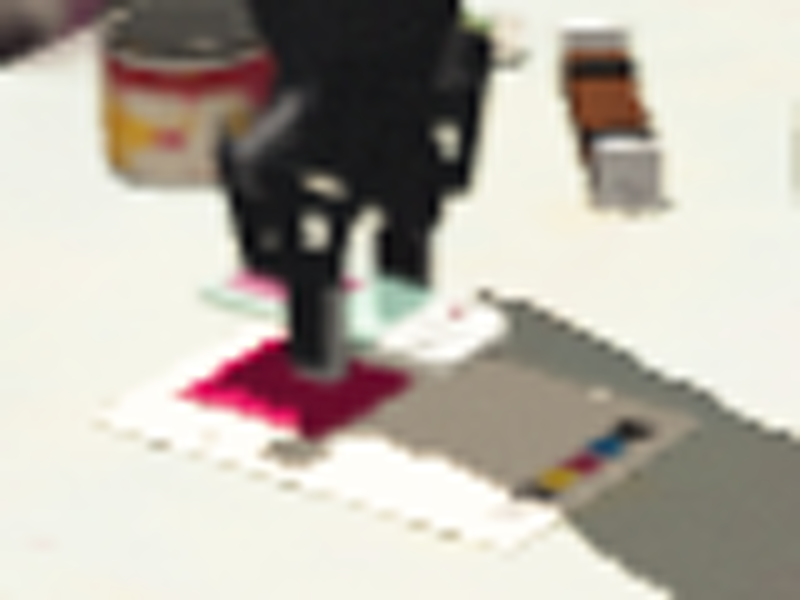

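Depth puts the glass top at 42 mm along its whole length, so it is level, and the fingertips at about 25 mm. I'll lower the last 14.5 mm.

Emit:
{"method": "apply_moves", "body": {
  "moves": [
    [0,0,0,-0.0003,0.005,-0.001,255],
    [0,0,0,-0.0003,0.01,-0.001,255],
    [0,0,0,-0.0003,0.0135,-0.001,255],
    [0,0,0,-0.0003,0.0145,-0.001,255],
    [0,0,0,-0.0003,0.0145,-0.001,255],
    [0,0,0,-0.0003,0.0145,-0.001,255]
  ]
}}

```text
time_s: 23.18
ee_pos: [0.5211, 0.0169, -0.0234]
eef_rot: [-1.235, 1.169, -1.168]
contact_force: [-0.3, -0.1, -0.9]
opening: 0.512
```

```bash
python3 -c "
from h import *
np.set_printoptions(precision=4,suppress=True)
snap('scene',270,210,350,270,'pics/e4.png')
go(.5218,.0167,-.0223,3.3)
D=np.median([env.camera('scene')[1] for _ in range(9)],0);W=cloud('scene',D)
p=env.camera('scene')[0]
m=np.zeros((480,640),bool);m[236:262,280:335]=True
m&=(W[...,2]>.018)&(W[...,2]<.036)
n,l,s,c=cv2.connectedComponentsWithStats(m.astype(np.uint8));print(s[1:])
Q=W[m];A=np.c_[Q[:,:2]-[.522,.017],np.ones(len(Q))];print('plane',np.linalg.lstsq(A,Q[:,2],rcond=None)[0], Q.min(0),Q.max(0))
"
```

```text
pics/e4.png scale 10.0
pos [ 0.5215  0.0168 -0.023 ] yawz 3.15 tilt [ 0.0002 -1.      0.0004] j [-12.5  -2.6 -26.9  65.7  -0.  164.3] F [-0.1  0.3 -0.7] op 0.511 t 23.3833
turn [-0.02 -0.15  0.01] shift [ 0.0001 -0.0007  0.0003]
[[291 239  31  13 189]]
plane [ 0.0111 -0.0434  0.0271] [ 0.4623 -0.0112  0.0183] [0.5719 0.0535 0.0357]
```

View pics/e4.png

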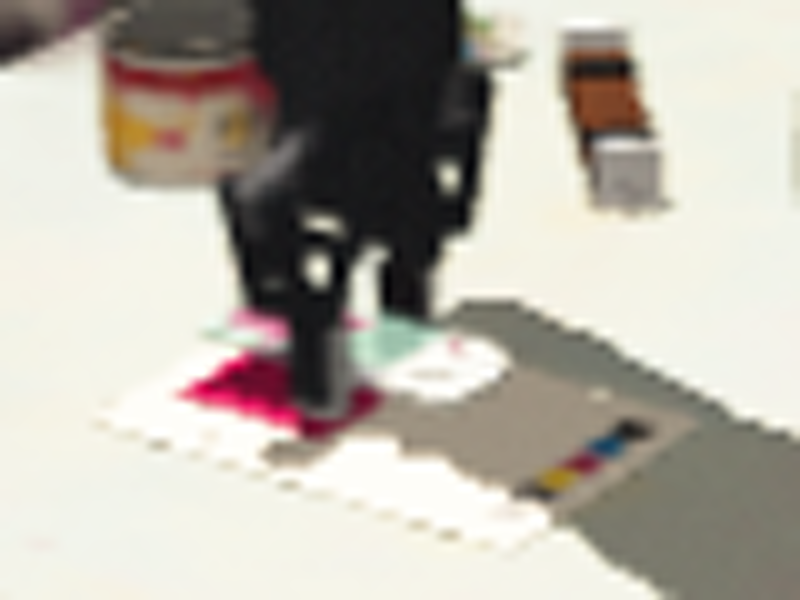

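```bash
python3 -c "
from h import *
a=np.radians(183.2);c=np.array([.5215,.0168,.0275]);X=np.array([np.cos(a),np.sin(a),0]);Y=np.array([-np.sin(a),np.cos(a),0])
f=lambda L:((proj('scene',[c+x/1000*X+y/1000*Y for x,y in L])-[270,210]+.5)*10-.5).round()
print('film',f([(-50,-16),(-50,16),(-6,16),(-6,-16)]).tolist());print('glass',f([(-55,-22.5),(-55,22.5),(55,22.5),(55,-22.5)]).tolist(),'frost line',f([(23,-22.5),(23,22.5)]).tolist())
D=np.median([env.camera('scene')[1] for _ in range(5)],0);W=cloud('scene',D)
for n,s in (('frost',W[244:248,310:318]),('film end',W[242:244,291:297])): print(n,np.median(s[...,2]),s.reshape(-1,3).mean(0).round(3))
print(env.get_obs()['time_s'])
"
```

```text
film [[222.0, 319.0], [275.0, 288.0], [374.0, 317.0], [321.0, 349.0]]
glass [[199.0, 322.0], [275.0, 278.0], [525.0, 352.0], [452.0, 398.0]] frost line [[377.0, 376.0], [451.0, 330.0]]
frost 0.026711929442878986 [0.489 0.013 0.027]
film end 0.025165678085340967 [0.562 0.035 0.026]
24.1333
```

The film and glass outlines match the projected target to within a few mm. The glass top reads 25–27 mm, so the gap to the card is about 19 mm. I'll do a final tiny raise to settle, then hand in.

Emit:
{"method": "apply_moves", "body": {
  "moves": [
    [0,0,0,0,-0.0008,0,255],
    [0,0,0,0,-0.0008,0,255],
    [0,0,0,0,-0.0008,0,255],
    [0,0,0,0,-0.0008,0,255]
  ]
}}

```text
time_s: 24.47
ee_pos: [0.5213, 0.0168, -0.0224]
eef_rot: [-1.235, 1.168, -1.169]
contact_force: [0.5, 0.6, -1.1]
opening: 0.511
```

```bash
python3 -c "
from h import *
go(.5218,.0167,-.0223,3.3)
snap('scene',215,210,345,290,'pics/f1.png')
"
```

```text
pos [ 0.5213  0.0168 -0.0224] yawz 3.15 tilt [ 1.e-04 -1.e+00  0.e+00] j [-12.5  -2.7 -26.8  65.8  -0.  164.3] F [ 0.5  0.6 -1.1] op 0.511 t 24.4667
turn [-0.   -0.15  0.01] shift [ 0.0002 -0.0001  0.0005]
pics/f1.png scale 6.154
```

View pics/f1.png

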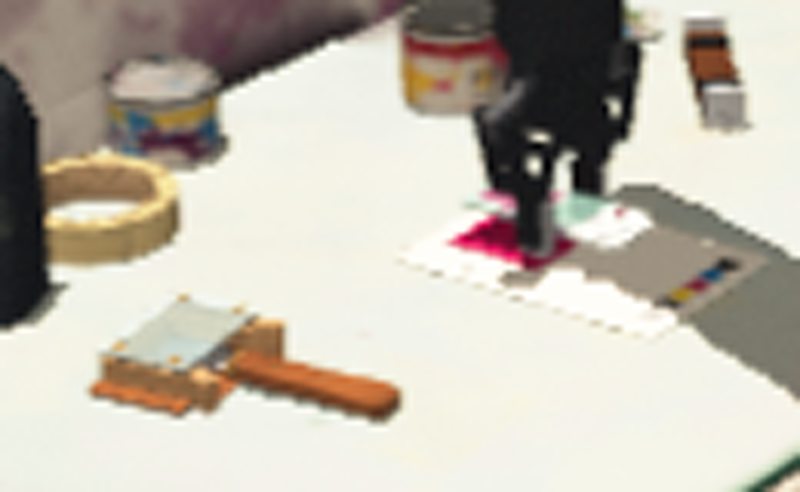

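The scraper is home in the guard, at about (250,265). The glass is held over the card at about (304,245), with its frosted end toward the squares. I'm handing in.

```bash
python3 -c "
from cell import env
print(env.close_job())"
```

```text
the job is handed in; nothing more can be done
None
```

I put the scraper away in the blade guard and let go of it. Then I lifted the middle-sized glass off its rest and handed in at about 24.5 s, still holding it over the proof. No verdict was reported.

- **Scraper:** The blade was pushed until it met the back stop with about 13 N. After release the top view put its tip at +20 to +22 mm, and the stop is at +22.
- **Glass:** It is held with its underside about 19–20 mm above the card. The film is aimed at the centre of the patch at (0.550, 0.018), and the outline in the picture agreed to within a few mm. The frosted end points to the row of small squares. Wrist force was near zero while holding.
- **Bystanders:** I never went near the tin, tube or clip. The last picture shows the tin in its place; I did not check the tube and clip again.

Checks that disagreed:
- **Fingertip height:** The depth images put the fingertips about 30 mm above the reported TCP, so I set all heights from the images and contact forces.
- **Patch position:** The patch lies about 43 mm from the card's centre, not the stated 22 mm. Its 119 mm matches the distance to the row of squares, not the card's edge, so I went by the visible patch.
- **Level:** The last depth reading has the film end about 1.5 mm lower than the frosted end, which is within the depth noise; the tool itself measured level.

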